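# Tighten the grill's hold-down nut with the adjustable wrench

## Task

The big nut that bolts the skewer grill's near foot down to the table has worked loose. Lay the adjustable wrench flat round it, roll the wrench's worm until the jaws just fit the nut with no play, and only then turn the nut clockwise by the wrench until it comes up fully tight. Leave the wrench sitting on the nut for the re-check when the grill is hot, let go of it, and do not disturb the skewers across the grill, the sauce dish or the cup.

Things in the scene. Friction and masses are not known exactly. Their poses are not given: they have to be found in the camera images.
- grill: Skewer grill, fixed. Origin: on the table under the loose nut's axis. Trough 450 mm long (x -70 to 380 mm), y 85 to 215, rims 125 high. The near foot is a flat plate 6 mm thick, x -60 to 60, y -75 to 70 mm; its upright, 60 high, stands at y 70 (two small gussets reach to y 47). The far foot's like nut (x 310 mm) is tight: leave it.
- nut_center (a point): Loose plain steel hex nut on the near foot: 30 mm across flats, 34.6 across corners, 16 high; a 20 mm stud stands 8 mm above it. This point is its middle, 8 mm above the foot plate, 14 mm above the table. Its x axis points to a corner (one every 60 degrees) and turns with the nut.
- nut_corner (a point): A point on a corner of the loose nut, 17.3 mm from its axis, at half height; turns with the nut.
- nut (a joint): Angle of the loose nut (rad), growing as it tightens (clockwise from above). It turns against a steady drag of about 0.6 N m (4 to 6 N on the handle) and comes up tight at 1.6, where the resistance rises steeply. It starts at 0.45 to 0.95.
- wrench_seat (a point): Adjustable wrench, steel, 200 mm, 0.37 to 0.5 kg, head 14 mm thick, lying flat. This point: between the jaws, 7 mm above the underside, 15 mm from the fixed jaw's face (where the nut's middle is when it bears on that jaw). x points out of the mouth, parallel to the jaw faces; fixed jaw at +y (to 36 mm), movable jaw at -y (to 39 mm). Jaw tips at x 18, throat at x -20 mm.
- wrench_grip (a point): Point on the handle near the head, at half thickness, (-81, -15.3) mm from wrench_seat in its axes (this point's axes are the same). The handle runs straight from (-44, 0) to (-174, -54) mm, i.e. at 22.5 degrees to -x, on the movable jaw's side; here 25 mm wide, 10 thick, its underside 2 mm above what the head lies on. Balance point: about 30 mm nearer the head.
- wrench_end (a point): Point on the handle near its end, at half thickness, (-147.5, -42.9) mm from wrench_seat in its axes; the handle is 23 mm wide and 10 mm thick here.
- worm_top (a point): Top of the knurled adjusting worm, a roller 16 mm in diameter, 24 long, axis along y of wrench_seat, at (-37, 0) mm from it. Its top stands 2.2 mm above the head's upper face. Pressing it with a fingertip (5 to 15 N) and dragging towards the jaws (+x of wrench_seat) rolls it and closes the jaws (about 3 N of drag); dragging towards the handle opens them.
- worm (a joint): Angle of the worm (rad), growing as it closes the jaws: 0.64 mm of jaw travel per rad (4 mm a turn), 8 mm of fingertip drag per rad. It starts at 0 to 5.5.
- jaw (a joint): How far the movable jaw is closed (m): the jaw gap is 0.038 m minus this, so about 0.008 when the jaws fit the 30 mm nut. Starts at 0 to 0.0035. Self-locking: moves only as the worm is rolled.
- skewer_a: Bamboo skewer with three pieces of meat, 200 mm long, resting across the two rims of the grill; leave alone. Origin: under the middle of the meat.
- skewer_b: A second such skewer beside it; leave alone.
- dish: White china sauce dish, 104 mm in diameter, 34 high, on the table; leave alone. Origin: centre of its foot.
- cup: Steel cup, 72 mm in diameter, 55 high, on the table between the feet of the grill; leave alone. Origin: centre of its foot.
Mind the look-alikes: they are no part of the job. Of the things like the part that bears wrench_seat, leave any that is turquoise; of the rest the smaller one is meant.

How it is judged:
By the outcome, as a careful person would: the job done as asked, in the order asked, and still so for the second after the job is handed in, with the robot touching nothing.
It also fails if it takes over 72 s, if anything falls off the work surface, if the arm or the gripper's body presses on something with over 40 N, if the wrist force passes 120 N, or if a joint passes its speed limit or range.

## Robot

A 6-joint arm with a two-finger parallel gripper is mounted at the origin on the work surface. World frame = base frame: x ahead of the robot, y to its left, z up, the work surface at z = 0. Lengths are in m, angles in rad, forces in N, time in s.
With the tool pointing down it reaches from about 0.25 to 0.725 m from the base axis. Payload 4 kg.
Tool frame: the origin (TCP) lies at the very end of the fingers, on their centre line; the grasp point (between the pads) lies 19 mm behind it; z points along the fingers, y is the line along which they close (so a half turn about z gives the same grasp; the last joint's range is limited). The gripper opens to 85 mm and grips with 20 to 120 N. Pads are 22 mm wide; open, the fingers measure 114 mm over their backs; the gripper's body (76 mm by 85 mm) begins 54 mm behind the grasp point. The pads swing forward as they close: fully open they stand 13 mm farther back than shut.
Start: joints at [-1.126, 0.241, 0.005, 1.335, 0, 1.571], TCP at [0.215, -0.451, 0.231] pointing down, gripper open.
Joint ranges: [-2.72, 2.72], [-1.05, 1.87], [-1.09, 1.28], [-1.99, 2.15], [-1.42, 1.44], [-3.14, 3.14]. Speed limits (rad/s): [2.79, 2.79, 3.14, 3.14, 3.14, 3.14].

## Interface

Orientations are given as a unit quaternion [x, y, z, w].
In Python, from workcell import bot, vision, workorder, boxes_of gives the robot as it stands.
- The arm moves only by the tool send_rows, never from a script. Its argument "motion" is text: rows parted by semicolons, each of 5 numbers parted by spaces: the closure, from -1 (fully open) to 1 (shut), so that 0 is half open, then the shift along the tool's x, y, z in cm, then the turn about the tool's z in rad. In form: claw x y z twist; .... A call has 1 to 5 rows; each row is the pose to reach, as a shift and turn from the pose commanded when the call began, along the tool's axes at that moment; what a row does not reach only later rows make up. A row lasts 1/10 s, in which the tool goes at most 50 mm and 8.59 degrees, less where a joint would pass 70% of its speed; a pose out of reach is approached as far as the arm can. A call with a gripper value outside its range is refused whole. The fingers move at their own pace and stop on an object; the grip force is fixed at half the most. Time passes only in rows, so rows that repeat a pose let the fingers close. It gives the time, the measured TCP pose, the force, the opening and the grip force at its end, in the units of the state.
- bot.get_obs(): the state, without advancing time (a new reading comes with each control period).
- vision.camera(name): name is "scene" or "side" or "wrist"; returns the picture (400x640x3 uint8, red, green, blue); there is no depth.
- vision.camera_model(name): a dict with "fov_y" (degrees; the focal length in pixels is half the picture's height over the tangent of half this angle, whatever the lens; pixels are square), "cx", "cy" (the principal point, pixels), "world_from_camera" (4x4, takes a point from camera to world coordinates); the wrist camera has in their place "hand_eye" (4x4, takes a point from camera to tool coordinates, whose origin is the TCP and whose axes are the flange's). Camera axes: x right, y down, z forward; pixel columns grow to the right and rows downward; lengths in m; the calibration is good to about 2 mm. A picture is of the moment at which its call begins: read the wrist's pose just before it. camera_model takes no time and is no camera call.
- workorder.job_done(): hands the job in; it is judged then, once.
Trained networks look in the newest picture that a camera, given by its name, has taken for a name from the list of things; names that differ only in an ending like _2 or _b are one class to them, and where a whole thing is asked for, a point or a joint stands for the part that bears it (a point fixed in the world has none). Each returns a list of dicts, best first, with "conf" (0 to 1); they miss things now and then, are a little off and sometimes report something else, mostly with a low value. They report only what shows in the picture. A call takes as long as a camera call. They do not tell look-alikes from the thing itself.
- boxes_of(camera, target): "rect" ([centre column, centre row, width, height] in pixels, round what is visible of it).
The state is a dict: "clock": time; "joint_pos": joint angles; "joint_vel": joint speeds; "tau": joint torques, N m; "eef_pos": TCP position; "tool_rot": TCP orientation; "ft_force": force on the tool from outside, world axes, zero at the start; "ft_torque": the same for the moment, N m; "grip_width": finger opening in m; "grasp_force": force on a finger pad.
Only numpy, scipy, OpenCV 4.12 (cv2) and the standard library are available. Lean on these libraries where they do the work, as an engineer would, in place of code of your own. Each camera call takes 0.05 s, during which the arm holds its last target. There are 200 camera calls.

## Working session

There is one attempt and no reset: what is moved stays moved. The work goes in short steps, Python scripts to look and compute and a tool call to move; the robot and the scene stay as the last step left them, time stands still between calls to the robot, and variables do not carry over. Pictures are saved under pics/ and viewed, at most 10 in all, crops included, and the job is handed in when it is done.

Besides the shell and the picture viewer there is one more tool, called after "Emit:" as name(argument=value, ...) on one line, values as JSON. send_rows: Moves the arm, as the interface text tells. Its arguments: {"type":"object","properties":{"motion":{"type":"string"}},"required":["motion"]}

```bash
ls; mkdir -p pics
cat > h.py <<'E'
import numpy as np, cv2
from scipy.spatial.transform import Rotation as R
from workcell import bot, vision, workorder, boxes_of
def cam(name):
    o=bot.get_obs(); im=vision.camera(name); m=vision.camera_model(name)
    f=200/np.tan(np.radians(m["fov_y"])/2)
    if "world_from_camera" in m: T=np.array(m["world_from_camera"])
    else:
        B=np.eye(4);B[:3,:3]=R.from_quat(o["tool_rot"]).as_matrix();B[:3,3]=o["eef_pos"];T=B@np.array(m["hand_eye"])
    return im,(f,m["cx"],m["cy"],T)
def back(c,u,v,z):
    f,cx,cy,T=c; d=T[:3,:3]@np.array([(u-cx)/f,(v-cy)/f,1]); o=T[:3,3]; return o+d*(z-o[2])/d[2]
def proj(c,p):
    f,cx,cy,T=c; q=T[:3,:3].T@(np.asarray(p)-T[:3,3]); return q[0]/q[2]*f+cx,q[1]/q[2]*f+cy
def save(n,im): cv2.imwrite("pics/"+n,im[:,:,::-1])
E
python3 - <<'E'
from h import *
o=bot.get_obs(); print({k:np.round(v,3) for k,v in o.items()})
ims=[]
for n in ("scene","side","wrist"):
    im,c=cam(n); print(n,np.round(c[0],1),np.round(c[1:3],1),np.round(c[3],3).tolist()); ims.append(im)
    if n!="wrist":
      for t in ("wrench_seat","nut_center","worm_top","dish","cup"):
        for b in boxes_of(n,t)[:4]: print(n,t,np.round(b["rect"]),round(b["conf"],2),np.round(back(c,b["rect"][0],b["rect"][1],0.01),3))
    save(n+"0.png",im)
save("both.png",cv2.resize(np.vstack(ims[:2]),(480,600),interpolation=cv2.INTER_AREA))
E
```

```text
pics
{'clock': np.float64(0.0), 'joint_pos': array([-1.126,  0.241,  0.004,  1.335,  0.   ,  1.571]), 'joint_vel': array([-0.   ,  0.   ,  0.   , -0.002,  0.   , -0.001]), 'tau': array([ 1.0000e-03, -3.7232e+01,  2.5241e+01,  1.7000e-02,  0.0000e+00,
        0.0000e+00]), 'eef_pos': array([ 0.215, -0.451,  0.23 ]), 'tool_rot': array([ 0.975,  0.221, -0.   , -0.001]), 'ft_force': array([ 0.102,  0.136, -0.646]), 'ft_torque': array([ 0.059, -0.011, -0.028]), 'grasp_force': np.float64(0.0), 'grip_width': np.float64(0.085)}
scene 389.5 [315.9 195.6] [[-0.883, 0.349, -0.315, 0.849], [0.47, 0.681, -0.562, 0.402], [0.019, -0.644, -0.765, 0.884], [0.0, 0.0, 0.0, 1.0]]
scene wrench_seat [270. 147.  26.  36.] 0.97 [ 0.525 -0.493  0.01 ]
scene wrench_seat [360. 174.  55.  57.] 0.86 [ 0.328 -0.253  0.01 ]
scene wrench_seat [294. 220.  66.  38.] 0.63 [ 0.585 -0.19   0.01 ]
scene nut_center [366. 294.  13.  12.] 0.66 [0.528 0.092 0.01 ]
scene worm_top [293. 219.  70.  32.] 0.91 [ 0.586 -0.192  0.01 ]
scene worm_top [274. 147.  31.  45.] 0.9 [ 0.512 -0.486  0.01 ]
scene worm_top [357. 175.  48.  59
[... 422 characters left out ...]
e wrench_seat [252. 250.  43.  77.] 0.79 [ 0.31  -0.287  0.01 ]
side wrench_seat [346. 221.  71.  23.] 0.62 [ 0.584 -0.188  0.01 ]
side nut_center [321. 167.  12.  -0.] 0.48 [0.531 0.091 0.01 ]
side worm_top [348. 224.  66.  21.] 0.95 [ 0.588 -0.2    0.01 ]
side worm_top [250. 249.  42.  76.] 0.91 [ 0.307 -0.281  0.01 ]
side worm_top [331. 317.  34.  76.] 0.65 [ 0.508 -0.515  0.01 ]
side dish [400. 250.  38.  27.] 0.85 [ 0.719 -0.313  0.01 ]
side cup [368. 155.  22.  20.] 0.57 [0.705 0.151 0.01 ]
side cup [327. 116.   6.  17.] 0.5 [0.58  0.439 0.01 ]
wrist 334.1 [323.9 200.7] [[0.431, -0.859, -0.276, 0.286], [-0.902, -0.41, -0.131, -0.419], [-0.0, 0.305, -0.952, 0.374], [0.0, 0.0, 0.0, 1.0]]
```

Run:
```python
import cv2,numpy as np
s=cv2.imread("pics/scene0.png")[110:340,180:450]; t=cv2.imread("pics/side0.png")[130:370,200:430]
a=cv2.resize(s,None,fx=1.55,fy=1.55,interpolation=3); b=cv2.resize(t,None,fx=1.6,fy=1.6,interpolation=3)
h=max(a.shape[0],b.shape[0]); p=lambda i:np.pad(i,((0,h-i.shape[0]),(0,0),(0,0)))
o=np.hstack([p(a),p(b)]); print(o.shape); cv2.imwrite("pics/crop1.png",o)
```

```text
(384, 786, 3)
```

View pics/crop1.png

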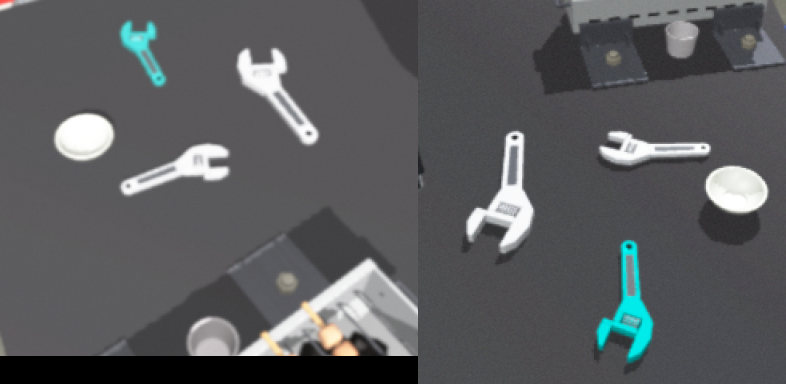

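Run:
```python
from h import *
for n,lo in (("scene",(1,)),("side",(1,))):
    im,c=cam(n); hsv=cv2.cvtColor(im,cv2.COLOR_RGB2HSV)
    m=(im.max(2)>130).astype(np.uint8)
    k,l,st,ce=cv2.connectedComponentsWithStats(m)
    for i in range(1,k):
        x,y,w,h,a=st[i]
        if 200<a<4000 and 90<y<360:
            v,u=np.nonzero(l==i); P=np.array([back(c,a_,b_,0.012)[:2] for a_,b_ in zip(u,v)])
            r=cv2.minAreaRect((P*1000).astype(np.float32)); print(n,st[i],np.round(P.mean(0),3),np.round(r[1]),round(r[2],1), im[l==i].mean(0).round())
# far nut / near nut in side view
    if n=="side":
        for u,v in ((200+(613-418)/1.6,130+57/1.6),(200+(748-418)/1.6,130+41/1.6)): print(np.round(back(c,u,v,0.025),3))
```

```text
scene [257 123  30  43 555] [ 0.509 -0.511] [213.  80.] 72.3 [ 89. 192. 191.]
scene [ 333  141   53   63 1203] [ 0.323 -0.278] [282. 109.] 74.9 [215. 215. 217.]
scene [215 183  39  31 948] [ 0.706 -0.339] [113. 112.] 62.9 [238. 238. 236.]
scene [ 257  202   71   34 1042] [ 0.577 -0.188] [ 87. 205.] 74.2 [217. 217. 218.]
side [410 149  19  22 219] [0.872 0.095] [ 68. 124.] 5.7 [128. 131. 142.]
side [ 121  159   53   54 1575] [-0.047 -0.007] [137. 346.] 28.0 [189. 184. 167.]
side [ 230  212   43   76 1297] [ 0.322 -0.304] [276. 105.] 75.0 [216. 217. 220.]
side [313 212  70  21 748] [ 0.575 -0.197] [ 86. 201.] 74.5 [212. 214. 216.]
side [379 233  40  30 908] [ 0.717 -0.307] [107. 108.] 26.7 [235. 237. 233.]
side [  0 272  12  63 520] [-0.277 -0.412] [ 24. 201.] 25.7 [119. 137. 131.]
side [ 312  280   35   76 1105] [ 0.51  -0.527] [204.  76.] 72.4 [ 25. 201. 201.]
[0.532 0.076 0.025]
[0.835 0.119 0.025]
```

Two steel wrenches and a turquoise one. Turquoise at scene (270,147) must be left. The steel one at (360,174) is about 280 mm long. The steel one at scene (294,220) / side (346,221) is about 203 mm, the smaller, so it is the one meant. The nut is at scene (366,294).

Emit:
send_rows(motion="-1 4.4 -0.8 -0.4 -0.15; -1 8.8 -1.6 -0.8 -0.3; -1 13.2 -2.4 -1.2 -0.45; -1 17.6 -3.2 -1.6 -0.6; -1 22 -4 -2 -0.75")

```text
clock: 1.25
eef_pos: [0.3978, -0.3195, 0.2516]
tool_rot: [0.825, 0.565, 0.0, 0.0]
ft_force: [0.1, -1.3, 0.1]
grip_width: 0.0857
grasp_force: 0.0
```

Emit:
send_rows(motion="-1 3.7 2.4 0 -0.15; -1 7.4 4.8 0 -0.3; -1 11 7.1 0 -0.45; -1 14.7 9.5 0 -0.6; -1 18.4 11.9 0 -0.75")

```text
clock: 1.75
eef_pos: [0.5761, -0.1919, 0.2513]
tool_rot: [0.561, 0.828, -0.0, 0.0]
ft_force: [0.6, -0.7, -0.2]
grip_width: 0.0853
grasp_force: 0.0
```

Emit:
send_rows(motion="-1 0 0 0 -0.15; -1 0 0 0 -0.3; -1 0 0 0 -0.45; -1 0 0 0 -0.6; -1 0 0 0 -0.75")

```text
clock: 2.25
eef_pos: [0.5749, -0.193, 0.2511]
tool_rot: [0.218, 0.976, 0.0, -0.0]
ft_force: [-0.1, 0.0, 0.3]
grip_width: 0.0856
grasp_force: 0.0
```

Emit:
send_rows(motion="-1 0 0 0 -0.15; -1 0 0 0 -0.3; -1 0 0 0 -0.45; -1 0 0 0 -0.45")

```text
clock: 2.65
eef_pos: [0.5747, -0.1931, 0.2512]
tool_rot: [-0.001, 1.0, 0.0, -0.0]
ft_force: [-0.8, 0.9, 0.2]
grip_width: 0.0855
grasp_force: 0.0
```

Run:
```python
from h import *
o=bot.get_obs(); print(o["clock"],o["eef_pos"],R.from_quat(o["tool_rot"]).as_matrix()[:,0].round(3),o["joint_pos"].round(2))
im,c=cam("wrist")
for t in ("wrench_seat","nut_center"):
    for b in boxes_of("wrist",t)[:4]: print(t,np.round(b["rect"]),round(b["conf"],2),np.round(back(c,b["rect"][0],b["rect"][1],0.01),3))
m=(im.max(2)>130).astype(np.uint8); k,l,st,ce=cv2.connectedComponentsWithStats(m)
print(st[st[:,4]>500])
save("wr1.png",im)
```

```text
2.65 [ 0.57474253 -0.19313937  0.2511965 ] [-1.    -0.003  0.   ] [-0.32  0.45  0.36  1.48 -0.   -0.33]
wrench_seat [ 69.  99. 131.  72.] 0.96 [ 0.503 -0.474  0.01 ]
wrench_seat [330. 169.  66. 173.] 0.6 [ 0.58  -0.187  0.01 ]
nut_center [574. 128.  38.  34.] 0.72 [0.533 0.087 0.01 ]
[[     0      0    640    400 237453]
 [     0     66    138     68   3827]
 [   296     83     71    172   4956]
 [   564    113     32     29    609]
 [   555    227     85     69   3589]
 [   171    238     89     84   4088]
 [   431    262     46     60    806]]
```

View pics/wr1.png

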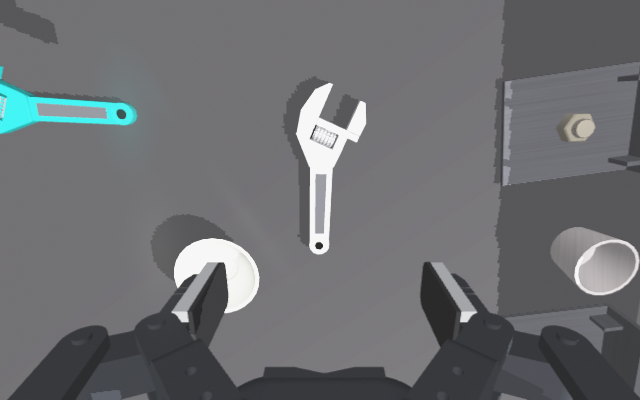

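Run:
```python
import cv2,numpy as np
s=cv2.imread("pics/wr1.png"); a=cv2.resize(s[75:175,285:375],None,fx=5,fy=5,interpolation=2); b=cv2.resize(s[100:157,545:610],None,fx=5,fy=5,interpolation=2)
o=np.zeros((500,790,3),np.uint8); o[:,:450]=a; o[:b.shape[0],460:460+b.shape[1]]=b
cv2.imwrite("pics/crop2.png",o)
```

```text
(no output)
```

View pics/crop2.png

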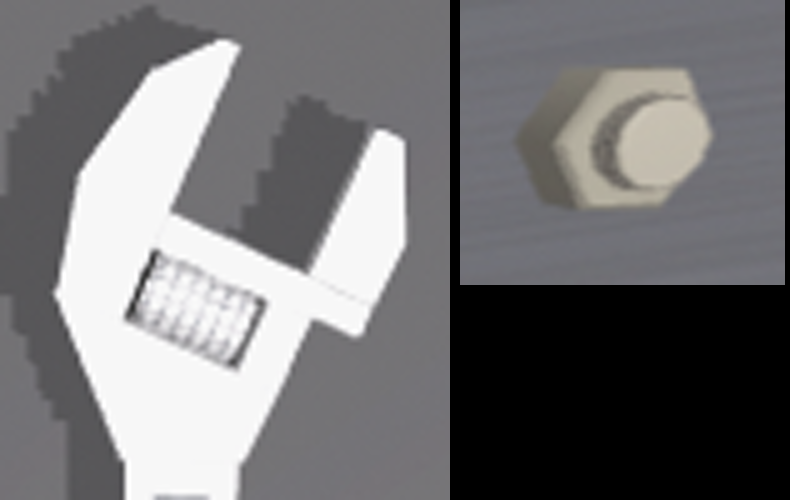

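Run:
```python
from h import *
from scipy.optimize import least_squares
im,c=cam("wrist")
print({k:v for k,v in vision.camera_model("wrist").items() if k!="hand_eye"}, np.round(vision.camera_model("wrist")["hand_eye"],3).tolist())
W=lambda x,y,z:back(c,(x+.5)/5-.5+285,(y+.5)/5-.5+75,z)[:2]
N=lambda x,y,z:back(c,(x-460+.5)/5-.5+545,(y+.5)/5-.5+100,z)[:2]
f1,f0=W(240,45,.014),W(172,212,.014); m1,m0=W(375,130,.014),W(308,272,.014); t1=W(308,271,.014)
w=W(196,308,.0162); hole=back(c,319,245,.012)[:2]
a=lambda d:np.degrees(np.arctan2(d[1],d[0]))
print("fixed",f0,f1,a(f1-f0),"mov",a(m1-m0),"thr",a(t1-f0)+90,"hole",hole,"worm",w)
psi=np.radians(np.mean([a(f1-f0),a(t1-f0)+90])); X=np.array([np.cos(psi),np.sin(psi)]);Y=np.array([-X[1],X[0]])
print("gap",(f0-m0)@Y,(f1-m1)@Y,"len",(f1-f0)@X)
# from throat corner f0: seat (-20,15); worm (-37,0)
s1=f0+.020*X-.015*Y; s2=w+.037*X
print("psi",np.degrees(psi),"seat",s1,s2, "hole in seat",X@(hole-s1),Y@(hole-s1))
s=s1
for n,p in (("grip",(-.081,-.0153)),("end",(-.1475,-.0429))): print(n,s+p[0]*X+p[1]*Y)
C=np.array([N(*p,.022) for p in((555,142),(597,70),(688,70),(713,137),(665,208),(580,208))])
def res(q): return np.concatenate([C[i]-q[:2]-.0173*np.array([np.cos(q[2]-i*np.pi/3),np.sin(q[2]-i*np.pi/3)]) for i in range(6)])
C0=C.mean(0);
r=min((least_squares(res,[*C0,t*s]) for t in(0,1,2,3,4,5,6) for s in (1,)),key=lambda r:r.cost); print("nut",r.x[:2],np.degrees(r.x[2])%60,r.cost**.5)
def res2(q): return np.concatenate([C[i]-q[:2]-.0173*np.array([np.cos(q[2]+i*np.pi/3),np.sin(q[2]+i*np.pi/3)]) for i in range(6)])
r=min((least_squares(res2,[*C0,t]) for t in range(7)),key=lambda r:r.cost); print("nut",r.x[:2],np.degrees(r.x[2])%60,r.cost**.5)
```

```text
{'fov_y': 61.808690002351355, 'cx': 323.8949095122337, 'cy': 200.66527793173506} [[0.0, -0.953, -0.302, 0.077], [1.0, 0.001, -0.0, -0.001], [0.0, -0.302, 0.953, -0.142], [0.0, 0.0, 0.0, 1.0]]
fixed [ 0.52097979 -0.19963455] [ 0.48615754 -0.18493402] 157.11252260313893 mov 155.34902682654618 thr 157.16067848907562 hole [ 0.67662949 -0.20018981] worm [ 0.54166664 -0.19431554]
gap 0.03295892032950177 0.03398526284236011 len 0.03779806965688619
psi 157.13660054610727 seat [ 0.50837914 -0.17804233] [ 0.50757359 -0.17993973] hole in seat -0.1636366351476033 -0.04496378003355287
grip [ 0.58895987 -0.19541576]
end [ 0.6609588 -0.1958218]
nut [0.53136114 0.08412661] 32.970534446088095 0.0017371861646341678
nut [0.53136114 0.08412661] 35.55562064359415 0.0417845658183677
```

The view shows the target wrench with its hole at (319,245), worm near (324,136) and mouth opening to the upper right. The nut is at (576,128). I'm going in to grip the handle.

Emit:
send_rows(motion="-0.2 -1 -0.3 5 0.025; -0.2 -1.43 -0.49 10 0.025; -0.2 -1.43 -0.49 15 0.025; -0.2 -1.43 -0.49 19 0.025; -0.2 -1.43 -0.49 21 0.025")

```text
clock: 3.35
eef_pos: [0.5859, -0.1969, 0.0364]
tool_rot: [0.012, 1.0, 0.001, -0.004]
ft_force: [-0.9, -0.3, 0.1]
grip_width: 0.0511
grasp_force: 0.0
```

Emit:
send_rows(motion="-0.2 0 0 2 0; -0.2 0 0 3.3 0; -0.2 0 0 3.8 0; -0.2 0 0 3.8 0")

```text
clock: 3.75
eef_pos: [0.5889, -0.1979, 0.003]
tool_rot: [0.011, 1.0, 0.0, -0.0]
ft_force: [-0.4, 0.2, 0.6]
grip_width: 0.0513
grasp_force: 0.0
```

Emit:
send_rows(motion="1 0 0 0 0; 1 0 0 0 0; 1 0 0 0 0; 1 0 0 0 0; 1 0 0 0 0")

```text
clock: 4.25
eef_pos: [0.5903, -0.1981, 0.0051]
tool_rot: [0.011, 1.0, -0.0, 0.002]
ft_force: [-0.7, 0.7, 6.2]
grip_width: 0.0234
grasp_force: 59.4
```

Emit:
send_rows(motion="1 0 0 -3 0; 1 0 1.5 -6 0; 1 0.5 4 -8 0.12; 1 1 8 -8 0.24; 1 1.5 12 -8 0.36")

```text
clock: 4.75
eef_pos: [0.5765, -0.0773, 0.0835]
tool_rot: [0.193, 0.981, -0.0, 0.0]
ft_force: [0.6, 0.5, -5.6]
grip_width: 0.0234
grasp_force: 59.9
```

Emit:
send_rows(motion="1 1.4 1.6 0 0.12; 1 2.8 3.3 0 0.24; 1 4.2 5 0 0.36; 1 5.5 6.6 0 0.48; 1 5.5 6.6 0 0.6")

```text
clock: 5.25
eef_pos: [0.5481, 0.0063, 0.0821]
tool_rot: [0.472, 0.882, -0.001, -0.002]
ft_force: [-0.2, -1.0, -4.8]
grip_width: 0.0233
grasp_force: 60.0
```

Emit:
send_rows(motion="1 0 0 0 0.1; 1 0 0 0 0.143; 1 0 0 0 0.143; 1 0 0 0 0.143")

```text
clock: 5.65
eef_pos: [0.5496, 0.0039, 0.0826]
tool_rot: [0.533, 0.846, -0.001, -0.001]
ft_force: [-0.4, 0.1, -4.4]
grip_width: 0.0233
grasp_force: 60.0
```

Run:
```python
from h import *
o=bot.get_obs(); print(o["clock"],o["eef_pos"],R.from_quat(o["tool_rot"]).as_matrix().round(3).tolist(),o["grip_width"])
im,c=cam("wrist"); save("wr2.png",im)
```

```text
5.65 [0.54957857 0.00385481 0.0825973 ] [[-0.432, 0.902, -0.002], [0.902, 0.432, -0.0], [0.0, -0.002, -1.0]] 0.023311444023961535
```

View pics/wr2.png

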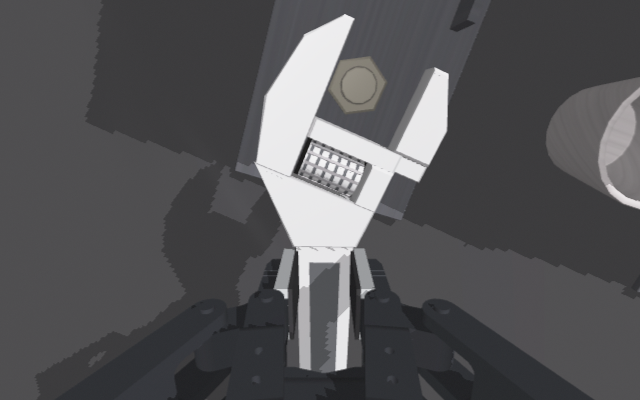

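Run:
```python
import cv2
s=cv2.imread("pics/wr2.png"); cv2.imwrite("pics/crop3.png",cv2.resize(s[5:155,300:450],None,fx=4,fy=4,interpolation=2))
```

```text
(no output)
```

View pics/crop3.png

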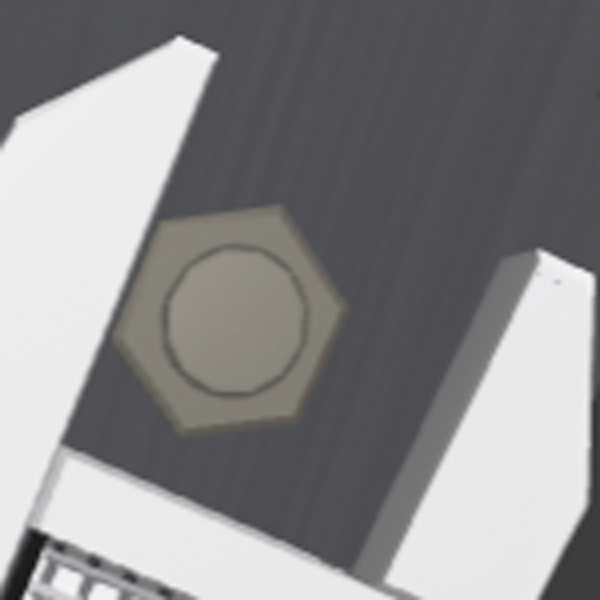

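```bash
cat > fit.py <<'E'
from h import *
from scipy.optimize import least_squares
a=lambda d:np.degrees(np.arctan2(d[1],d[0]))
def hexfit(C):
    def res(q): return np.concatenate([C[i]-q[:2]-q[3]*np.array([np.cos(q[2]-i*np.pi/3),np.sin(q[2]-i*np.pi/3)]) for i in range(6)])
    r=min((least_squares(res,[*C.mean(0),t,.0173]) for t in range(7)),key=lambda r:r.cost); return r.x,r.cost**.5
E
python3 - <<'E'
from fit import *
im,c=cam("wrist")
P=lambda x,y,z:back(c,(x+.5)/4-.5+300,(y+.5)/4-.5+5,z)[:2]
q,e=hexfit(np.array([P(x,y,.022) for x,y in((281,205),(346,307),(296,415),(182,434),(114,333),(162,222))]))
n=q[:2];print("nut",q[:2],np.degrees(q[2])%60,q[3],e)
for z in (.086,.0915,.095):
    f1,f0=P(218,55,z),P(63,445,z);m1,m0=P(538,250,z),P(385,583,z);t1=P(350,573,z)
    print(z,"ang",a(f1-f0),a(m1-m0),a(t1-f0)+90)
    ps=np.radians(a(f1-f0)*.5+.25*(a(m1-m0)+a(t1-f0)+90));X=np.array([np.cos(ps),np.sin(ps)]);Y=np.array([-X[1],X[0]])
    print("len",X@(f1-f0),"gap",Y@(f1-m1),Y@(f0-m0),"nut rel fixed: y from face",Y@((f0+f1)/2-n),"x from throat",X@(n-f0),"psi",np.degrees(ps))
print(c[3][:3,3])
E
```

```text
nut [0.53132459 0.08578048] 32.39279852004597 0.016677784701971638 0.00047483625784764267
0.086 ang 92.97528147966622 94.1488653923205 92.13763205693994
len 0.03814713083768577 gap 0.03548426905925769 0.03619944150169661 nut rel fixed: y from face 0.01544327598146691 x from throat 0.021024017143437497 psi 93.05926510214822
0.0915 ang 92.97528147966631 94.14886539232046 92.13763205693995
len 0.03663752212906199 gap 0.03408003863839243 0.03476690933116974 nut rel fixed: y from face 0.015429846337227007 x from throat 0.020663540926729593 psi 93.05926510214826
0.095 ang 92.97528147966628 94.1488653923203 92.13763205693994
len 0.03567686204175594 gap 0.03318643746147819 0.03385529794992537 nut rel fixed: y from face 0.015421300199983326 x from throat 0.020434146970642764 psi 93.0592651021482
[0.51687809 0.07307643 0.22498252]
```

Emit:
send_rows(motion="1 0 -0.25 1 0; 1 0 -0.25 3 0; 1 0 -0.25 4.5 0; 1 0 -0.25 5.2 0; 1 0 -0.25 5.2 0")

```text
clock: 6.25
eef_pos: [0.5465, 0.0028, 0.0297]
tool_rot: [0.533, 0.846, -0.001, -0.001]
ft_force: [-0.2, 0.1, -4.2]
grip_width: 0.0231
grasp_force: 60.0
```

Emit:
send_rows(motion="1 0 0 0.3 0; 1 0 0 0.6 0; 1 0 0 0.9 0; 1 0 0 1.2 0; 1 0 0 1.2 0")

```text
clock: 6.75
eef_pos: [0.5477, 0.003, 0.019]
tool_rot: [0.533, 0.846, -0.0, -0.0]
ft_force: [-0.5, 0.5, -3.6]
grip_width: 0.0232
grasp_force: 60.0
```

Run:
```python
from h import *
o=bot.get_obs(); print(o["clock"],o["eef_pos"],o["ft_force"],o["ft_torque"])
im,c=cam("wrist"); save("wr3.png",im); cv2.imwrite("pics/crop4.png",cv2.resize(im[0:200,240:460,::-1],None,fx=3,fy=3,interpolation=2))
```

```text
6.75 [0.54771496 0.00298477 0.01899526] [-0.50450812  0.51711465 -3.5797412 ] [-0.12494744 -0.00917134  0.04483797]
```

View pics/crop4.png

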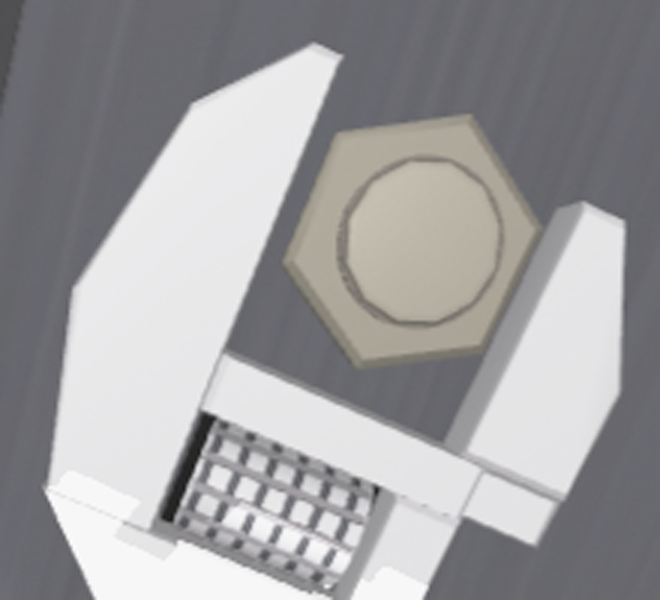

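Emit:
send_rows(motion="1 0 0 0.3 0; 1 0 0 0.6 0; 1 0 0 0.7 0; 1 0 0 0.7 0")

```text
clock: 7.2
eef_pos: [0.5478, 0.003, 0.012]
tool_rot: [0.533, 0.846, -0.0, -0.0]
ft_force: [0.5, -0.6, -3.9]
grip_width: 0.0231
grasp_force: 60.0
```

Emit:
send_rows(motion="1 0 0 0.1 0; 1 0 0 0.2 0; 1 0 0 0.2 0")

```text
clock: 7.5
eef_pos: [0.5481, 0.0029, 0.0111]
tool_rot: [0.533, 0.846, 0.0, 0.0]
ft_force: [-2.2, 0.2, 2.3]
grip_width: 0.0232
grasp_force: 60.9
```

Emit:
send_rows(motion="-0.1 0 0 0 0; -0.1 0 0 0 0; -0.1 0 0 0 0; -0.1 0 0 0 0")

```text
clock: 7.9
eef_pos: [0.5484, 0.003, 0.0104]
tool_rot: [0.533, 0.846, 0.0, 0.0]
ft_force: [0.3, 0.3, -0.1]
grip_width: 0.047
grasp_force: 0.0
```

Emit:
send_rows(motion="-0.1 0 0 -3 0; 1 0 0 -6 0.13; 1 0 0 -6 0.26; 1 0 0 -6 0.393; 1 0 0 -6 0.393")

```text
clock: 8.4
eef_pos: [0.5483, 0.003, 0.0707]
tool_rot: [0.688, 0.726, 0.0, 0.0]
ft_force: [-0.6, 0.8, 0.2]
grip_width: -0.0002
grasp_force: 0.0
```

Run:
```python
from h import *
o=bot.get_obs(); print(o["clock"],o["eef_pos"],o["ft_force"],R.from_quat(o["tool_rot"]).as_matrix().round(3).tolist(),o["grip_width"])
im,c=cam("wrist"); save("wr4.png",im); cv2.imwrite("pics/crop5.png",cv2.resize(im[0:275,200:440,::-1],None,fx=2.15,fy=2.15,interpolation=2))
```

```text
8.4 [0.54827749 0.00300334 0.07068459] [-0.61600874  0.79440292  0.15496551] [[-0.053, 0.999, 0.001], [0.999, 0.053, 0.0], [0.0, 0.001, -1.0]] -0.00015040088990197936
```

View pics/crop5.png

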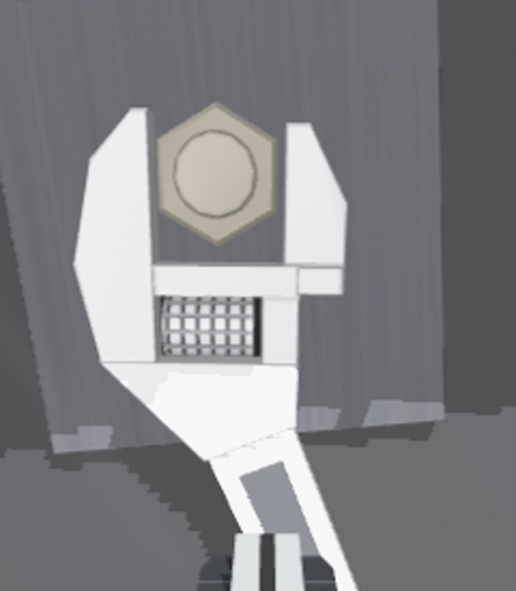

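Run:
```python
from fit import *
im,c=cam("wrist"); o=bot.get_obs()
P=lambda x,y,z:back(c,(x+.5)/2.15-.5+200,(y+.5)/2.15-.5,z)[:2]
T=R.from_quat(o["tool_rot"]).as_matrix()[:2,:2]
q,e=hexfit(np.array([P(x,y,.022) for x,y in((217,101),(276,139),(276,211),(217,245),(159,210),(159,138))]))
w=P(210,327,.0222)
tc=lambda p:(T.T@(p-o["eef_pos"][:2])*1000).round(1)
print("nut",q,e,tc(q[:2]),"worm tool mm",tc(w))
for n,p in dict(f1=(148,108),f0=(154,263),m1=(287,123),m0=(284,264)).items(): print(n,tc(P(*p,.020)))
```

```text
nut [ 0.53121093  0.08556112  4.75382528 -0.01691593] 0.0003714880049519746 [ 83.4 -12.1] worm tool mm [ 45.3 -14.8]
f1 [ 99.  -28.9]
f0 [ 61.7 -29.2]
m1 [95.6  5.3]
m0 [61.5  4.8]
```

Emit:
send_rows(motion="1 1.85 -0.7 2 0; 1 3.7 -1.44 3.5 0; 1 3.7 -1.44 4.4 0; 1 3.7 -1.44 4.8 0; 1 3.7 -1.44 4.95 0")

```text
clock: 9.0
eef_pos: [0.5304, 0.039, 0.0217]
tool_rot: [0.688, 0.726, -0.001, -0.001]
ft_force: [-9.1, 0.4, 16.9]
grip_width: 0.0004
grasp_force: 8.5
```

Emit:
send_rows(motion="1 0 0 0.1 0; 1 0 0 0.1 0")

```text
clock: 9.2
eef_pos: [0.5305, 0.0384, 0.0216]
tool_rot: [0.688, 0.726, -0.001, -0.001]
ft_force: [-9.6, 0.4, 14.3]
grip_width: -0.0001
grasp_force: 7.4
```

Emit:
send_rows(motion="1 0 0 -0.5 0; 1 0 0 -0.6 0; 1 0 0 -0.6 0")

```text
clock: 9.5
eef_pos: [0.5327, 0.0388, 0.0262]
tool_rot: [0.688, 0.726, 0.001, 0.001]
ft_force: [-0.1, -0.3, -0.4]
grip_width: 0.0001
grasp_force: 0.0
```

Emit:
send_rows(motion="1 0 0 0.3 0; 1 0 0 0.5 0; 1 0 0 0.5 0")

```text
clock: 9.8
eef_pos: [0.5324, 0.039, 0.0219]
tool_rot: [0.688, 0.726, 0.0, 0.001]
ft_force: [-1.9, -0.1, 9.6]
grip_width: -0.0
grasp_force: 4.8
```

Emit:
send_rows(motion="1 0.3 0 0 0; 1 0.6 0 0 0; 1 0.9 0 0 0; 1 1.2 0 0 0; 1 1.5 0 0 0")

```text
clock: 10.3
eef_pos: [0.5317, 0.053, 0.022]
tool_rot: [0.688, 0.725, -0.0, 0.002]
ft_force: [-1.4, -3.0, 10.8]
grip_width: -0.0001
grasp_force: 5.1
```

Emit:
send_rows(motion="1 0 0 -0.4 0; 1 0 0 -0.6 0; 1 -1.4 0 -0.6 0; 1 -1.4 0 -0.6 0")

```text
clock: 10.7
eef_pos: [0.5314, 0.0386, 0.0264]
tool_rot: [0.689, 0.725, -0.001, 0.0]
ft_force: [0.4, 0.6, 0.0]
grip_width: -0.0003
grasp_force: 0.0
```

Run:
```python
from h import *
o=bot.get_obs(); print(o["clock"],o["eef_pos"],o["ft_force"])
im,c=cam("wrist"); save("wr5.png",im)
P=lambda x,y,z:back(c,x,y,z)
b=proj(c,(0.5312,0.0855,.022)); print(b)
u,v=map(int,b); cv2.imwrite("pics/crop6.png",cv2.resize(im[max(0,v-60):v+110,max(0,u-85):u+85,::-1],None,fx=3.5,fy=3.5,interpolation=2)); print(max(0,v-60),max(0,u-85))
im,c=cam("scene"); save("sc5.png",im)
```

```text
10.7 [0.53141822 0.03857536 0.02640212] [0.40432474 0.60298101 0.00099914]
(np.float64(328.21532321501644), np.float64(164.56114336965652))
104 243
```

View pics/crop6.png

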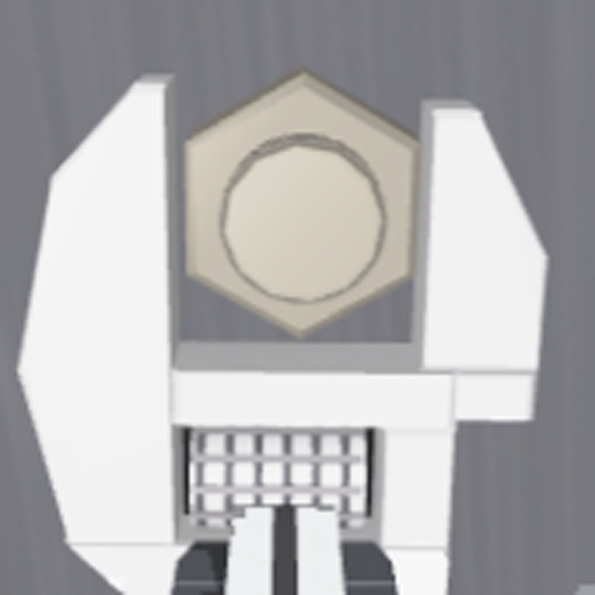

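Emit:
send_rows(motion="1 0 0 0.5 0; 1 0 0 0.6 0; 1 0.4 0 0.6 0; 1 0.8 0 0.6 0; 1 1.4 0 0.6 0")

```text
clock: 11.3
eef_pos: [0.5316, 0.053, 0.022]
tool_rot: [0.688, 0.725, -0.0, 0.002]
ft_force: [-2.1, -3.5, 9.1]
grip_width: 0.0001
grasp_force: 4.8
```

Emit:
send_rows(motion="1 0 0 -0.6 0; 1 -1.4 0 -0.6 0; 1 -1.4 0 -0.6 0; 1 -1.4 0 -0.2 0; 1 -1.4 0 0 0")

```text
clock: 11.8
eef_pos: [0.5319, 0.0395, 0.0216]
tool_rot: [0.688, 0.725, 0.0, 0.0]
ft_force: [-5.1, -2.6, 21.7]
grip_width: -0.0004
grasp_force: 10.7
```

Emit:
send_rows(motion="1 0 0 0 0; 1 0.4 0 0 0; 1 0.8 0 0 0; 1 1.1 0 0 0; 1 1.4 0 0 0")

```text
clock: 12.3
eef_pos: [0.5318, 0.053, 0.022]
tool_rot: [0.688, 0.725, -0.0, 0.002]
ft_force: [-2.1, -4.1, 9.7]
grip_width: 0.0001
grasp_force: 5.0
```

Emit:
send_rows(motion="1 0 0 -0.6 0; 1 -1.4 0 -0.6 0; 1 -1.4 0 -0.6 0; 1 -1.4 0 -0.2 0; 1 -1.4 0 0 0")

```text
clock: 12.8
eef_pos: [0.5319, 0.0396, 0.0216]
tool_rot: [0.688, 0.725, -0.0, 0.0]
ft_force: [-5.2, -2.2, 21.8]
grip_width: 0.0002
grasp_force: 10.7
```

Emit:
send_rows(motion="1 0 0 0 0; 1 0.3 0 0 0; 1 0.6 0 0 0; 1 0.8 0 0 0")

```text
clock: 13.2
eef_pos: [0.5319, 0.0472, 0.022]
tool_rot: [0.688, 0.725, -0.0, 0.001]
ft_force: [-1.3, -3.4, 10.0]
grip_width: 0.0001
grasp_force: 5.3
```

Emit:
send_rows(motion="1 0.2 0 0 0; 1 0.4 0 0 0; 1 0.6 0 0 0")

```text
clock: 13.5
eef_pos: [0.532, 0.0531, 0.022]
tool_rot: [0.688, 0.725, 0.0, 0.002]
ft_force: [-0.7, -3.7, 9.9]
grip_width: 0.0001
grasp_force: 4.9
```

Emit:
send_rows(motion="1 0 0 -0.6 0; 1 -1.4 0 -0.6 0; 1 -1.4 0 -0.6 0; 1 -1.4 0 -0.2 0; 1 -1.4 0 0 0")

```text
clock: 14.0
eef_pos: [0.5319, 0.0396, 0.0216]
tool_rot: [0.688, 0.725, 0.0, 0.0]
ft_force: [-5.4, -1.8, 21.4]
grip_width: 0.0001
grasp_force: 10.7
```

Emit:
send_rows(motion="1 0 0 0 0; 1 0.3 0 0 0; 1 0.6 0 0 0; 1 0.6 0 0 0")

```text
clock: 14.4
eef_pos: [0.5317, 0.0453, 0.022]
tool_rot: [0.688, 0.725, -0.0, 0.001]
ft_force: [-2.8, -3.6, 11.1]
grip_width: -0.0
grasp_force: 5.7
```

Emit:
send_rows(motion="1 0.3 0 0 0; 1 0.6 0 0 0; 1 0.8 0 0 0; 1 0.8 0 0 0")

```text
clock: 14.8
eef_pos: [0.5318, 0.0524, 0.0219]
tool_rot: [0.689, 0.725, -0.001, 0.002]
ft_force: [-2.3, -6.0, 10.5]
grip_width: -0.0008
grasp_force: 5.2
```

Emit:
send_rows(motion="1 0 0 -0.6 0; 1 -1.4 0 -0.6 0; 1 -1.4 0 -0.6 0")

```text
clock: 15.1
eef_pos: [0.5314, 0.0388, 0.0264]
tool_rot: [0.689, 0.725, -0.0, -0.0]
ft_force: [-0.7, 0.4, 0.6]
grip_width: -0.0
grasp_force: 0.0
```

Run:
```python
from h import *
o=bot.get_obs(); print(o["clock"],o["eef_pos"],o["ft_force"])
im,c=cam("wrist"); save("wr6.png",im)
a=cv2.imread("pics/wr5.png")
f=lambda i:cv2.resize(i[104:214,243:418],None,fx=4,fy=4,interpolation=2)[:,:]
g=cv2.cvtColor(im,cv2.COLOR_RGB2GRAY)
for r in (150,160,170,180): print(r,g[r,280:375].tolist())
```

```text
15.1 [0.53136657 0.03881553 0.0263884 ] [-0.67681207  0.40521402  0.63563706]
150 [244, 244, 244, 244, 244, 244, 244, 244, 244, 244, 244, 244, 244, 244, 244, 226, 186, 191, 203, 207, 205, 205, 205, 204, 203, 202, 201, 201, 200, 200, 199, 181, 154, 141, 139, 143, 170, 197, 208, 210, 212, 214, 214, 213, 213, 213, 213, 212, 212, 212, 212, 211, 211, 210, 210, 210, 210, 209, 209, 208, 203, 181, 149, 137, 144, 150, 145, 173, 191, 191, 190, 190, 189, 189, 189, 189, 189, 189, 190, 189, 176, 153, 143, 175, 229, 241, 242, 242, 242, 242, 242, 242, 242, 242, 242]
160 [244, 244, 244, 244, 244, 244, 244, 244, 244, 244, 244, 244, 244, 243, 243, 225, 184, 189, 197, 201, 201, 200, 201, 199, 198, 197, 178, 155, 164, 204, 216, 215, 214, 214, 214, 214, 213, 213, 213, 212, 212, 212, 212, 211, 211, 211, 210, 210, 210, 209, 209, 209, 209, 208, 208, 207, 207, 207, 207, 207, 206, 206, 206, 205, 205, 205, 205, 203, 200, 179, 143, 142, 170, 186, 189, 189, 189, 189, 189, 189, 164, 144, 149, 215, 239, 242, 242, 242, 242, 242, 242, 242, 242, 242, 242]
170 [244, 243, 243, 243, 243, 243, 243, 243, 243, 243, 243, 24
[... 197 characters left out ...]
 205, 206, 206, 205, 206, 206, 206, 205, 204, 204, 204, 204, 203, 204, 203, 204, 203, 203, 201, 195, 166, 147, 168, 185, 189, 190, 188, 188, 181, 157, 142, 185, 235, 242, 242, 242, 242, 242, 242, 242, 242, 242, 242, 242]
180 [243, 243, 243, 243, 243, 243, 243, 243, 243, 243, 243, 243, 243, 243, 243, 224, 179, 172, 174, 186, 191, 191, 192, 191, 192, 191, 191, 190, 190, 171, 166, 191, 205, 208, 209, 209, 208, 208, 206, 207, 207, 207, 206, 205, 206, 206, 205, 205, 205, 205, 204, 204, 204, 204, 204, 204, 203, 203, 204, 202, 202, 202, 202, 202, 202, 199, 196, 175, 149, 154, 178, 187, 187, 188, 188, 187, 188, 188, 188, 168, 146, 150, 223, 241, 242, 242, 242, 242, 242, 242, 242, 242, 242, 242, 242]
```

Emit:
send_rows(motion="1 0 0 0.4 0; 1 0 0 0.6 0; 1 0.2 0 0.6 0; 1 0.3 0 0.6 0; 1 0.3 0 0.6 0")

```text
clock: 15.65
eef_pos: [0.5318, 0.042, 0.022]
tool_rot: [0.688, 0.725, -0.001, 0.001]
ft_force: [-2.7, -4.7, 11.6]
grip_width: -0.0001
grasp_force: 5.7
```

Emit:
send_rows(motion="1 0.2 0 0 0; 1 0.3 0 0 0; 1 0.3 0 0 0")

```text
clock: 15.95
eef_pos: [0.5317, 0.0444, 0.022]
tool_rot: [0.688, 0.725, -0.001, 0.002]
ft_force: [-2.4, -5.6, 11.0]
grip_width: 0.0001
grasp_force: 5.6
```

Emit:
send_rows(motion="1 0.2 0 0 0; 1 0.4 0 0 0; 1 0.6 0 0 0; 1 0.6 0 0 0")

```text
clock: 16.35
eef_pos: [0.5317, 0.0497, 0.022]
tool_rot: [0.689, 0.725, -0.001, 0.003]
ft_force: [-2.0, -6.9, 10.6]
grip_width: 0.0001
grasp_force: 5.3
```

Emit:
send_rows(motion="1 0 0 -0.6 0; 1 -1.2 0 -0.6 0; 1 -1.2 0 -0.6 0")

```text
clock: 16.65
eef_pos: [0.5315, 0.0392, 0.0265]
tool_rot: [0.688, 0.725, -0.0, -0.0]
ft_force: [-0.0, -0.2, -0.1]
grip_width: 0.0002
grasp_force: 0.0
```

Run:
```python
from h import *
o=bot.get_obs(); print(o["clock"],o["eef_pos"],o["ft_force"])
im,c=cam("wrist"); save("wr7.png",im)
print(np.abs(im[100:200,240:420].astype(int)-cv2.imread("pics/wr6.png")[100:200,240:420,::-1]).mean())
b=cv2.resize(im[100:210,260:400,::-1],None,fx=5,fy=5,interpolation=2); cv2.imwrite("pics/crop7.png",b)
```

```text
16.65 [0.53146402 0.03922145 0.0264659 ] [-0.04186103 -0.21101177 -0.11328993]
1.9122037037037036
```

View pics/crop7.png

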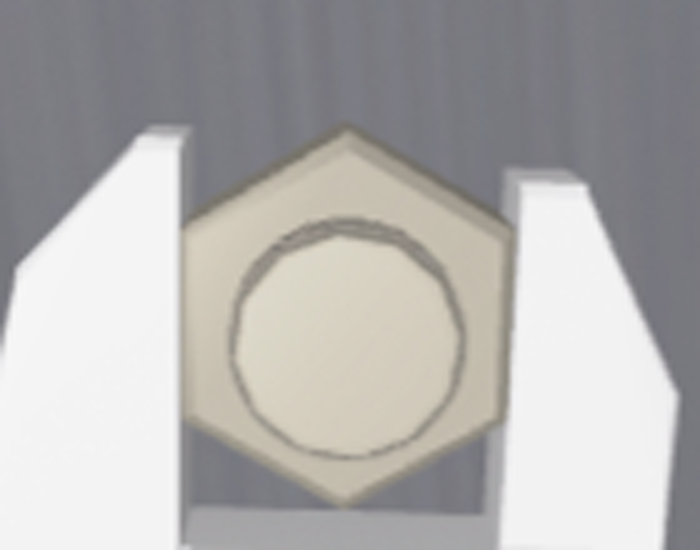

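The jaws now touch both flats: left face at x≈183, right at x≈505. Drag resistance has doubled. One more confirming stroke.

Emit:
send_rows(motion="1 0 0 0.4 0; 1 0 0 0.6 0; 1 0.2 0 0.6 0; 1 0.3 0 0.6 0; 1 0.3 0 0.6 0")

```text
clock: 17.2
eef_pos: [0.5318, 0.0421, 0.022]
tool_rot: [0.688, 0.725, -0.001, 0.001]
ft_force: [-2.4, -3.4, 11.2]
grip_width: -0.0002
grasp_force: 5.7
```

Emit:
send_rows(motion="1 0.2 0 0 0; 1 0.3 0 0 0; 1 0.3 0 0 0")

```text
clock: 17.5
eef_pos: [0.5317, 0.0444, 0.022]
tool_rot: [0.688, 0.725, -0.001, 0.002]
ft_force: [-2.6, -5.8, 11.1]
grip_width: 0.0001
grasp_force: 5.6
```

Emit:
send_rows(motion="1 0.2 0 0 0; 1 0.4 0 0 0; 1 0.6 0 0 0; 1 0.6 0 0 0")

```text
clock: 17.9
eef_pos: [0.5316, 0.0497, 0.022]
tool_rot: [0.689, 0.725, -0.001, 0.003]
ft_force: [-2.1, -7.9, 11.0]
grip_width: 0.0003
grasp_force: 5.3
```

Emit:
send_rows(motion="1 0 0 -0.6 0; 1 -1.2 0 -0.6 0; 1 -1.2 0 -0.6 0")

```text
clock: 18.2
eef_pos: [0.5315, 0.0392, 0.0265]
tool_rot: [0.688, 0.725, -0.0, -0.0]
ft_force: [0.7, 0.1, -0.5]
grip_width: -0.0002
grasp_force: 0.0
```

Run:
```python
from h import *
im,c=cam("wrist"); save("wr8.png",im)
A=[cv2.imread(f"pics/wr{i}.png")[:,:,::-1] for i in (5,6,7,8)]
for x in A:
    g=cv2.cvtColor(x,cv2.COLOR_RGB2GRAY).astype(float)
    # subpixel: fixed face edge, movable edge (left-right crossing of 220) averaged over rows 150-185
    L=[];M=[]
    for r in range(150,186):
        row=g[r]; 
        i=next(k for k in range(285,310) if row[k]<222 and row[k-1]>=222); L.append(i-1+(row[i-1]-222)/(row[i-1]-row[i]))
        j=next(k for k in range(380,345,-1) if row[k]<220); M.append(j+(220-row[j])/(row[j+1]-row[j]))
    print(np.mean(L).round(2),np.mean(M).round(2),np.mean(M)-np.mean(L))
o=bot.get_obs();print(o["eef_pos"])
```

```text
289.55 365.72 76.16336140688367
295.05 362.74 67.6872973426776
294.8 362.53 67.73545724431602
294.8 362.51 67.71020751544057
[0.5313044  0.03964017 0.02631604]
```

The gap is identical (67.7 px) over the last three pictures, so the jaws are snug. Next I straddle the handle end.

Emit:
send_rows(motion="1 0 0 -4 0; 0.1 -3 1 -5 -0.1; 0.1 -6 2.5 -5 -0.2; 0.1 -9 3.5 -5 -0.3; 0.1 -10.2 4.4 -5 -0.38")

```text
clock: 18.75
eef_pos: [0.5814, -0.0617, 0.0764]
tool_rot: [0.538, 0.843, -0.0, 0.0]
ft_force: [0.6, 0.7, -1.0]
grip_width: 0.0383
grasp_force: 0.0
```

Emit:
send_rows(motion="0.1 0 0 1.5 0; 0.1 0 0 3 0; 0.1 0 0 3 0")

```text
clock: 19.05
eef_pos: [0.5786, -0.0592, 0.0439]
tool_rot: [0.539, 0.842, -0.001, -0.003]
ft_force: [-0.6, -0.6, 0.1]
grip_width: 0.0385
grasp_force: 0.0
```

Run:
```python
from h import *
o=bot.get_obs(); print(o["clock"],o["eef_pos"],R.from_quat(o["tool_rot"]).as_matrix().round(3)[:,0],o["grip_width"],o["ft_force"].round(1))
im,c=cam("wrist"); save("wr9.png",im); g=cv2.cvtColor(im,cv2.COLOR_RGB2GRAY)
T=np.eye(4);T[:3,:3]=R.from_quat(o["tool_rot"]).as_matrix();T[:3,3]=o["eef_pos"]
# handle cross-section: bright edges along rows ahead of fingers, in tool coords
for r in (140,180,220,250):
    b=np.nonzero(g[r]>170)[0]; b=b[(b>200)&(b<450)]
    if len(b): print(r,b.min(),b.max(),[(np.linalg.inv(T)@np.r_[back(c,u,r,.018),1])[:2].round(4) for u in (b.min(),b.max())])
```

```text
19.05 [ 0.57861876 -0.05919488  0.04392825] [-0.419  0.908  0.003] 0.03854011693663679 [-0.6 -0.6  0.1]
140 298 347 [array([ 0.0549, -0.0131]), array([0.0549, 0.0114])]
180 298 345 [array([ 0.0343, -0.0136]), array([0.0344, 0.0108])]
220 299 343 [array([ 0.0122, -0.0135]), array([0.0122, 0.0101])]
250 267 381 [array([-0.0057, -0.0317]), array([-0.0054,  0.0315])]
```

Emit:
send_rows(motion="0.1 0 -0.1 1.5 0; 0.1 0 -0.1 3 0; 0.1 0 -0.1 3.4 0; 0.1 0 -0.1 3.4 0")

```text
clock: 19.5
eef_pos: [0.5797, -0.0595, 0.0127]
tool_rot: [0.539, 0.843, -0.0, -0.0]
ft_force: [-0.0, 0.4, 0.6]
grip_width: 0.0382
grasp_force: 0.0
```

Emit:
send_rows(motion="0.1 0 -0.3 0 0; 0.1 0 -0.5 0 0; 0.1 0 -0.7 0 0; 0.1 0 -0.8 0 0")

```text
clock: 19.9
eef_pos: [0.5728, -0.0633, 0.0134]
tool_rot: [0.539, 0.842, 0.0, 0.0]
ft_force: [0.1, 0.3, 0.1]
grip_width: 0.0384
grasp_force: 0.0
```

Emit:
send_rows(motion="0.1 0 0 0.3 0; 0.1 0 0 0.5 0; 0.1 0 0 0.5 0")

```text
clock: 20.2
eef_pos: [0.5724, -0.0631, 0.0073]
tool_rot: [0.539, 0.843, -0.0, -0.0]
ft_force: [-0.4, -0.1, -0.0]
grip_width: 0.0388
grasp_force: 0.0
```

Emit:
send_rows(motion="0.1 0.07 -0.38 0 0.025; 0.1 0.13 -0.76 0 0.05; 0.1 0.3 -1.52 0 0.1; 0.1 0.51 -2.25 0 0.15")

```text
clock: 20.6
eef_pos: [0.5515, -0.0674, 0.0081]
tool_rot: [0.601, 0.799, 0.001, 0.001]
ft_force: [3.5, 2.5, -2.4]
grip_width: 0.0384
grasp_force: 2.3
```

Emit:
send_rows(motion="0.1 0.13 -0.76 0 0.05; 0.1 0.3 -1.52 0 0.1; 0.1 0.51 -2.25 0 0.15; 0.1 0.76 -2.99 0 0.2; 0.1 1.04 -3.71 0 0.25")

```text
clock: 21.1
eef_pos: [0.5132, -0.0677, 0.0083]
tool_rot: [0.696, 0.718, 0.002, 0.001]
ft_force: [5.5, 2.6, -2.0]
grip_width: 0.0381
grasp_force: 2.3
```

Emit:
send_rows(motion="0.1 0.13 -0.76 0 0.05; 0.1 0.3 -1.52 0 0.1; 0.1 0.51 -2.25 0 0.15")

```text
clock: 21.4
eef_pos: [0.4908, -0.0635, 0.0084]
tool_rot: [0.748, 0.664, 0.002, 0.001]
ft_force: [4.2, 1.9, -2.6]
grip_width: 0.0385
grasp_force: 2.2
```

Emit:
send_rows(motion="0.1 0.13 -0.76 0 0.05; 0.1 0.3 -1.52 0 0.1; 0.1 0.51 -2.25 0 0.15; 0.1 0.76 -2.99 0 0.2")

```text
clock: 21.8
eef_pos: [0.4623, -0.0528, 0.0086]
tool_rot: [0.811, 0.586, 0.002, 0.001]
ft_force: [5.4, 0.4, -2.5]
grip_width: 0.0384
grasp_force: 2.2
```

Emit:
send_rows(motion="0.1 0.07 -0.38 0 0.025; 0.1 0.13 -0.76 0 0.05; 0.1 0.13 -0.76 0 0.05")

```text
clock: 22.1
eef_pos: [0.4543, -0.0492, 0.0082]
tool_rot: [0.824, 0.566, 0.001, 0.001]
ft_force: [4.0, 1.1, -1.6]
grip_width: 0.0389
grasp_force: 1.8
```

Run:
```python
from h import *
o=bot.get_obs(); print(o["clock"],o["eef_pos"],R.from_quat(o["tool_rot"]).as_matrix().round(3)[:,0],o["joint_pos"].round(2),o["ft_force"].round(1))
im,c=cam("wrist"); save("wr10.png",im); g=cv2.cvtColor(im,cv2.COLOR_RGB2GRAY)
T=np.eye(4);T[:3,:3]=R.from_quat(o["tool_rot"]).as_matrix();T[:3,3]=o["eef_pos"]
for r in (120,150,180,210):
    b=np.nonzero(g[r]>170)[0]; b=b[(b>230)&(b<420)]
    if len(b): print(r,b.min(),b.max(),[(T@np.r_[0,0,0,1])[:0]]+[(np.linalg.inv(T)@np.r_[back(c,u,r,.018),1])[:2].round(4) for u in (b.min(),b.max())])
```

```text
22.1 [ 0.45427374 -0.0492114   0.00824599] [0.359 0.933 0.001] [-0.11  0.39 -0.44  0.74  0.    1.83] [ 4.   1.1 -1.6]
120 309 373 [array([], dtype=float64), array([ 0.0674, -0.0051]), array([0.0674, 0.0197])]
150 310 372 [array([], dtype=float64), array([ 0.0558, -0.0048]), array([0.0558, 0.0198])]
180 311 371 [array([], dtype=float64), array([ 0.0435, -0.0046]), array([0.0436, 0.0199])]
210 312 369 [array([], dtype=float64), array([ 0.0306, -0.0043]), array([0.0306, 0.0196])]
```

Emit:
send_rows(motion="0.1 0.07 -0.38 0 0.025; 0.1 0.13 -0.76 0 0.05; 0.1 0.22 -1.15 0 0.075; 0.1 0.22 -1.15 0 0.075")

```text
clock: 22.55
eef_pos: [0.4439, -0.0431, 0.0081]
tool_rot: [0.845, 0.535, 0.001, 0.0]
ft_force: [3.7, 0.6, 0.4]
grip_width: 0.0386
grasp_force: 1.7
```

Emit:
send_rows(motion="0.1 0.07 -0.38 0 0.025; 0.1 0.1 -0.6 0 0.04; 0.1 0.1 -0.6 0 0.04")

```text
clock: 22.85
eef_pos: [0.4392, -0.0397, 0.0081]
tool_rot: [0.855, 0.518, 0.001, 0.0]
ft_force: [5.8, 1.0, -0.4]
grip_width: 0.0385
grasp_force: 1.9
```

Emit:
send_rows(motion="0.1 0.05 -0.3 0 0.02; 0.1 0.1 -0.5 0 0.033; 0.1 0.1 -0.5 0 0.033")

```text
clock: 23.15
eef_pos: [0.4352, -0.0367, 0.0081]
tool_rot: [0.864, 0.504, 0.0, 0.001]
ft_force: [4.6, 0.5, 0.4]
grip_width: 0.0384
grasp_force: 2.1
```

Emit:
send_rows(motion="0.1 0.04 -0.2 0 0.013; 0.1 0.06 -0.3 0 0.02; 0.1 0.06 -0.3 0 0.02")

```text
clock: 23.45
eef_pos: [0.4329, -0.0349, 0.0081]
tool_rot: [0.869, 0.495, 0.0, 0.001]
ft_force: [4.7, -0.3, -0.2]
grip_width: 0.0383
grasp_force: 2.2
```

Emit:
send_rows(motion="0.1 0.05 -0.25 0 0.015; 0.1 0.08 -0.4 0 0.026; 0.1 0.08 -0.4 0 0.026")

```text
clock: 23.75
eef_pos: [0.4297, -0.0322, 0.0081]
tool_rot: [0.875, 0.484, 0.0, 0.001]
ft_force: [4.4, -0.8, -0.2]
grip_width: 0.0385
grasp_force: 2.3
```

Emit:
send_rows(motion="0.1 0.05 -0.25 0 0.015; 0.1 0.08 -0.4 0 0.026; 0.1 0.08 -0.4 0 0.026")

```text
clock: 24.05
eef_pos: [0.4267, -0.0295, 0.0081]
tool_rot: [0.882, 0.472, 0.0, 0.001]
ft_force: [4.6, -1.7, -0.2]
grip_width: 0.0384
grasp_force: 2.4
```

Emit:
send_rows(motion="0.1 0.05 -0.25 0 0.015; 0.1 0.08 -0.4 0 0.026; 0.1 0.08 -0.4 0 0.026")

```text
clock: 24.35
eef_pos: [0.424, -0.0268, 0.0081]
tool_rot: [0.888, 0.461, 0.0, 0.001]
ft_force: [4.8, -2.4, -0.1]
grip_width: 0.0384
grasp_force: 2.8
```

Run:
```python
from h import *
o=bot.get_obs(); print(o["clock"],o["eef_pos"],R.from_quat(o["tool_rot"]).as_matrix().round(3)[:,0],o["ft_force"].round(1),o["joint_pos"].round(2))
im,c=cam("wrist"); save("wr11.png",im)
b=proj(c,(0.5312,0.0855,.022)); print(b)
cv2.imwrite("pics/crop8.png",cv2.resize(im[:,:,::-1][0:300,170:550],None,fx=2,fy=2,interpolation=2))
```

```text
24.35 [ 0.42402775 -0.02679572  0.00806317] [ 0.576  0.818 -0.001] [ 4.8 -2.4 -0.1] [-0.06  0.34 -0.53  0.7  -0.    2.12]
(np.float64(398.8971344732156), np.float64(-176.76898380581187))
```

View pics/crop8.png

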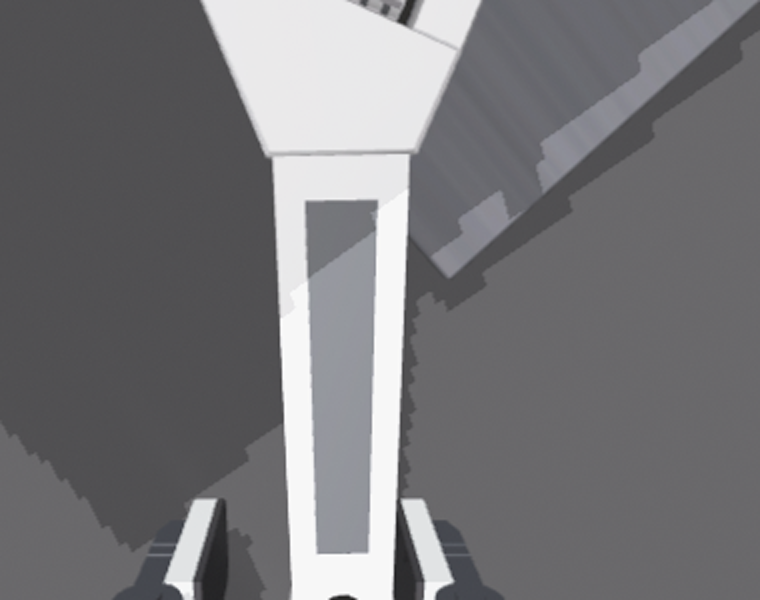

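The handle lies parallel between the fingers, with the right finger pushing. The push is still only about 5 N, so the nut is not tight yet. I'm continuing.

Emit:
send_rows(motion="0.1 0.05 -0.25 0 0.015; 0.1 0.08 -0.4 0 0.026; 0.1 0.08 -0.4 0 0.026")

```text
clock: 24.7
eef_pos: [0.4212, -0.0239, 0.0081]
tool_rot: [0.894, 0.449, 0.0, 0.001]
ft_force: [4.4, -3.0, -0.8]
grip_width: 0.0386
grasp_force: 2.8
```

Emit:
send_rows(motion="0.1 0.05 -0.25 0 0.015; 0.1 0.08 -0.4 0 0.026; 0.1 0.08 -0.4 0 0.026")

```text
clock: 25.0
eef_pos: [0.4185, -0.021, 0.008]
tool_rot: [0.899, 0.437, 0.0, 0.001]
ft_force: [5.1, -1.9, -0.6]
grip_width: 0.0384
grasp_force: 2.9
```

Emit:
send_rows(motion="0.1 0.05 -0.25 0 0.015; 0.1 0.08 -0.4 0 0.026; 0.1 0.08 -0.4 0 0.026")

```text
clock: 25.3
eef_pos: [0.4158, -0.018, 0.008]
tool_rot: [0.905, 0.426, 0.0, 0.001]
ft_force: [4.9, -3.2, -0.5]
grip_width: 0.0388
grasp_force: 3.0
```

Emit:
send_rows(motion="0.1 0.05 -0.25 0 0.015; 0.1 0.08 -0.4 0 0.026; 0.1 0.08 -0.4 0 0.026")

```text
clock: 25.6
eef_pos: [0.4131, -0.0146, 0.008]
tool_rot: [0.91, 0.414, 0.0, 0.001]
ft_force: [5.1, -2.5, 0.6]
grip_width: 0.0387
grasp_force: 2.7
```

Emit:
send_rows(motion="0.1 0.05 -0.25 0 0.015; 0.1 0.08 -0.4 0 0.026; 0.1 0.08 -0.4 0 0.026")

```text
clock: 25.9
eef_pos: [0.4107, -0.0113, 0.008]
tool_rot: [0.916, 0.402, 0.0, 0.001]
ft_force: [5.2, -2.4, 0.6]
grip_width: 0.0382
grasp_force: 2.6
```

Emit:
send_rows(motion="0.1 0.05 -0.25 0 0.015; 0.1 0.08 -0.4 0 0.026; 0.1 0.08 -0.4 0 0.026")

```text
clock: 26.2
eef_pos: [0.408, -0.0083, 0.008]
tool_rot: [0.921, 0.39, -0.0, 0.001]
ft_force: [4.7, -3.3, -0.6]
grip_width: 0.0384
grasp_force: 2.7
```

Run:
```python
from h import *
o=bot.get_obs(); nut=np.array([.5312,.0855]); print(o["clock"],o["eef_pos"],o["ft_force"].round(1))
def line(im,c,o):
    g=cv2.cvtColor(im,cv2.COLOR_RGB2GRAY); C=[]
    for r in range(90,240,5):
        b=np.nonzero(g[r]>215)[0]; b=b[(b>230)&(b<440)]
        if len(b)>5 and 30<b.max()-b.min()<85: C.append((back(c,b.min(),r,.018)[:2]+back(c,b.max(),r,.018)[:2])/2)
    C=np.array(C); m=C.mean(0); u=np.linalg.svd(C-m)[2][0]; u*=np.sign(u@(nut-m)); n=np.array([-u[1],u[0]])
    print(len(C),"yaw",np.degrees(np.arctan2(u[1],u[0])),"offset of nut left of line mm",n@(nut-m)*1e3)
im,c=cam("wrist"); save("wr12.png",im); line(im,c,o)
for k in ("wr9",):
    im0=cv2.imread(f"pics/{k}.png")[:,:,::-1].copy(); m=vision.camera_model("wrist")
    B=np.eye(4); B[:3,:3]=R.from_quat([.539,.842,-.001,-.003]).as_matrix(); B[:3,3]=[0.57862,-0.05919,0.04393]
    line(im0,(c[0],c[1],c[2],B@np.array(m["hand_eye"])),o)
```

```text
26.2 [ 0.4080142  -0.00829417  0.00799611] [ 4.7 -3.3 -0.6]
30 yaw 47.17103920686947 offset of nut left of line mm -18.019649259528446
30 yaw 113.81961553856165 offset of nut left of line mm -16.015131936894594
```

Emit:
send_rows(motion="0.1 0.05 -0.25 0 0.015; 0.1 0.08 -0.4 0 0.026; 0.1 0.08 -0.4 0 0.026")

```text
clock: 26.55
eef_pos: [0.4056, -0.0052, 0.008]
tool_rot: [0.926, 0.378, -0.0, 0.002]
ft_force: [4.5, -3.8, 0.2]
grip_width: 0.0384
grasp_force: 2.9
```

Emit:
send_rows(motion="0.1 0 0.5 0 0; 0.1 0 0.5 -3 0; 0.1 2 0.5 -6 0; 0.1 6 1.5 -6.5 0; 0.1 8 2 -6.5 0")

```text
clock: 27.05
eef_pos: [0.4779, 0.0388, 0.0739]
tool_rot: [0.926, 0.378, 0.001, -0.0]
ft_force: [-1.2, -0.9, 0.0]
grip_width: 0.0384
grasp_force: 0.0
```

```bash
cat > nutang.py <<'E'
from fit import *
import time
o=bot.get_obs(); im,c=cam("wrist"); save("wr13_%d.png"%int(time.time()),im)
T=R.from_quat(o["tool_rot"]).as_matrix(); print(o["clock"],o["eef_pos"],a(T[:2,0]))
# rectify the plane z=.022 round the nut: 0.2 mm/px, 100x100 mm
nut=np.array([.5312,.0855]); s=.0002; n=500
g=(np.arange(n)-n/2)*s; XX,YY=np.meshgrid(nut[0]+g,nut[1]-g)
f,cx,cy,Tc=c; Q=(np.stack([XX,YY,np.full_like(XX,.022)],-1)-Tc[:3,3])@Tc[:3,:3]
mx=(Q[...,0]/Q[...,2]*f+cx).astype(np.float32); my=(Q[...,1]/Q[...,2]*f+cy).astype(np.float32)
rc=cv2.remap(im,mx,my,cv2.INTER_CUBIC); save("rect.png",rc)
hsv=rc.astype(int); sat=rc[...,0].astype(int)-rc[...,2]
m=((sat>10)&(rc.max(2)>110)).astype(np.uint8); m=cv2.morphologyEx(m,cv2.MORPH_CLOSE,np.ones((9,9)));m=cv2.morphologyEx(m,cv2.MORPH_OPEN,np.ones((15,15)))
k,l,st,ce=cv2.connectedComponentsWithStats(m); 
for i in range(1,k):
    if st[i,4]>3000:
        cnt=max(cv2.findContours((l==i).astype(np.uint8),0,1)[0],key=cv2.contourArea); h=cv2.convexHull(cnt); p=cv2.approxPolyDP(h,12,True)[:,0]
        w=np.c_[(p[:,0]-n/2)*s,-(p[:,1]-n/2)*s]; e=np.roll(w,-1,0)-w; L=np.hypot(*e.T)
        t=np.degrees(np.arctan2(e[:,1],e[:,0]))%60; print("hex area mm2",st[i,4]*s*s*1e6,"ctr",ce[i],"edges mm",(L*1e3).round(1),"edge angles mod60",t.round(1), "bearing corners", np.degrees(np.arctan2(*(w-w.mean(0)).T[::-1])).round(0))
# white jaw edges by Hough
gr=(rc.min(2)>228).astype(np.uint8)*255; E=cv2.Canny(gr,50,150)
for L in (cv2.HoughLinesP(E,1,np.pi/720,60,minLineLength=70,maxLineGap=8)[:,0] if True else []): 
    d=L[2:]-L[:2]; print("line",np.round((L.reshape(2,2)-n/2)*[s*1e3,-s*1e3],1).tolist(),round(np.degrees(np.arctan2(-d[1],d[0]))%180,1))
E
python3 nutang.py
```

```text
27.05 [0.47788784 0.03877993 0.073946  ] 44.47347123079336
hex area mm2 739.7200000000001 ctr [251.14654193 249.51224788] edges mm [17.6 16.7 15.3 18.4 15.4 14.9] edge angles mod60 [40.7 35.5 37.  36.2 34.5 36.3] bearing corners [ 101.   35.  -25.  -79. -148.  156.]
line [[-47.8, -5.2], [6.4, 21.2]] 26.0
line [[-32.0, 0.2], [-16.2, -31.6]] 116.4
line [[-10.2, -23.6], [17.2, -10.2]] 26.1
line [[-25.8, 3.0], [-10.4, -29.0]] 115.7
line [[-50.0, -6.8], [-33.8, -40.2]] 115.9
line [[-48.6, -5.4], [-17.4, 9.8]] 26.0
line [[-48.2, -46.8], [-34.2, -40.6]] 23.9
line [[-49.6, 11.0], [-34.4, 22.6]] 37.3
line [[-25.6, 2.8], [-10.4, -28.6]] 115.8
line [[-35.0, 22.4], [-9.8, 28.4]] 13.4
line [[-32.4, -40.0], [-18.0, -33.2]] 25.3
line [[-2.6, -20.0], [18.2, -10.0]] 25.7
line [[-34.4, -32.2], [-19.6, -25.2]] 25.3
```

```bash
ls pics | grep wr13
python3 - <<'E'
from fit import *
import glob
m=vision.camera_model("wrist"); f=200/np.tan(np.radians(m["fov_y"])/2); H=np.array(m["hand_eye"])
def go(fn,q,p,ps):
    im=cv2.imread(fn)[:,:,::-1]; B=np.eye(4);B[:3,:3]=R.from_quat(q).as_matrix();B[:3,3]=p; Tc=B@H
    X=np.array([np.cos(ps),np.sin(ps)]);Y=np.array([-X[1],X[0]]); nut=np.array([.5312,.0855])
    for xs in (-8,-4,0,4,8,12):
        t=np.arange(-22,22.1,1)/1e3; P=np.c_[nut+X*xs/1e3+t[:,None]*Y,np.full(len(t),.021)]
        Q=(P-Tc[:3,3])@Tc[:3,:3]; u=(Q[:,0]/Q[:,2]*f+m["cx"]).astype(np.float32)[None];v=(Q[:,1]/Q[:,2]*f+m["cy"]).astype(np.float32)[None]
        s=cv2.remap(im,u,v,cv2.INTER_LINEAR)[0].astype(int)
        print(xs," ".join(f"{a[0]}{'+' if a[0]-a[2]>10 else ''}" for a in s))
q8=[.688,.725,0,0]
print("t from -22 (movable) to +22 (fixed)")
go("pics/wr8.png",q8,[0.5313,0.0396,0.0263],np.radians(92.5))
go(sorted(glob.glob("pics/wr13*"))[-1],[.926,.378,.001,0],[.47789,.03878,.07395],np.radians(26))
E
```

```text
wr13_1796175087.png
t from -22 (movable) to +22 (fixed)
-8 242 242 242 242 242 242 234 164 147+ 170+ 195+ 195+ 195+ 187+ 156+ 202+ 209+ 209+ 209+ 210+ 210+ 211+ 211+ 211+ 212+ 212+ 212+ 206+ 171+ 183+ 197+ 198+ 198+ 187+ 167+ 148+ 147 244 244 244 244 244 244 244 244
-4 242 243 243 243 243 243 230 149+ 195+ 195+ 195+ 160+ 192+ 209+ 209+ 209+ 210+ 211+ 211+ 211+ 212+ 213+ 213+ 213+ 214+ 214+ 215+ 215+ 216+ 216+ 205+ 165+ 198+ 198+ 200+ 190+ 178+ 244 244 244 244 244 244 244 244
0 243 243 243 243 243 243 220 155+ 193+ 195+ 188+ 168+ 207+ 209+ 211+ 211+ 211+ 212+ 212+ 213+ 213+ 213+ 214+ 215+ 215+ 216+ 217+ 217+ 217+ 218+ 219+ 181+ 189+ 203+ 205+ 199+ 187+ 244 244 244 244 244 244 244 244
4 243 243 243 243 243 243 218 153+ 192+ 197+ 197+ 189+ 153+ 204+ 212+ 213+ 213+ 214+ 214+ 214+ 215+ 215+ 216+ 216+ 217+ 218+ 218+ 219+ 219+ 218+ 175+ 176+ 205+ 207+ 209+ 206+ 196+ 244 244 244 244 244 244 244 244
8 243 243 243 243 243 243 210 154+ 196+ 196+ 197+ 197+ 196+ 197+ 167+ 147+ 160+ 208+ 213+ 214+ 216+ 217+ 217+ 218+ 216+ 204+ 169+ 146+ 153+ 201+ 205+ 208+ 210+ 212+ 213+ 209+ 202 244 244 244 244 2
[... 778 characters left out ...]
 193+ 194+ 194+ 172+ 148+ 176+ 175+ 173+ 163+ 137 207 235 234 234 235 234 234
4 231 232 232 232 231 228 160 136 139+ 170+ 176+ 177+ 145+ 161+ 188+ 189+ 189+ 190+ 190+ 192+ 192+ 193+ 193+ 193+ 195+ 195+ 194+ 195+ 195+ 195+ 181+ 140+ 170+ 175+ 173+ 172+ 169+ 158+ 211 235 234 235 234 235 235
8 230 232 231 231 232 224 150 133 122 148+ 175+ 177+ 176+ 176+ 170+ 145+ 151+ 179+ 190+ 192+ 193+ 193+ 194+ 195+ 195+ 193+ 188+ 169+ 147+ 169+ 175+ 174+ 174+ 173+ 166+ 152+ 125 112 211 233 234 235 235 235 234
12 209 224 229 229 227 223 155 133 105 108 118 131 136+ 146+ 160+ 174+ 177+ 178+ 178+ 178+ 178+ 178+ 178+ 178+ 178+ 178+ 179+ 178+ 176+ 169+ 155+ 131 103 105 105 106 107 113 207 234 234 234 234 234 232
```

```bash
cat > prof.py <<'E'
from fit import *
import glob,sys
m=vision.camera_model("wrist"); f=200/np.tan(np.radians(m["fov_y"])/2); H=np.array(m["hand_eye"])
def rect(im,q,p,ps,z=.020,s=.00025,n=480):
    B=np.eye(4);B[:3,:3]=R.from_quat(q).as_matrix();B[:3,3]=p; Tc=B@H
    X=np.array([np.cos(ps),np.sin(ps)]);Y=np.array([-X[1],X[0]]); nut=np.array([.5312,.0855])
    g=(np.arange(n)-n/2)*s; A,Bq=np.meshgrid(g,-g)
    P=np.concatenate([nut+A[...,None]*X+Bq[...,None]*Y,np.full((n,n,1),z)],-1); Q=(P-Tc[:3,3])@Tc[:3,:3]
    return cv2.remap(im,(Q[...,0]/Q[...,2]*f+m["cx"]).astype(np.float32),(Q[...,1]/Q[...,2]*f+m["cy"]).astype(np.float32),cv2.INTER_CUBIC)
E
python3 - <<'E'
from prof import *
r8=rect(cv2.imread("pics/wr8.png"),[.688,.725,0,0],[0.5313,0.0396,0.0263],np.radians(92.5))
r13=rect(cv2.imread(sorted(glob.glob("pics/wr13*"))[-1]),[.926,.378,.001,0],[.47789,.03878,.07395],np.radians(26))
for n,r in (("8",r8),("13",r13)):
    g=r.min(2)
    for t in (22,18,5,0,-5,-20,-25):
        row=g[int(240-t*4)]; b=(row>210).astype(int); e=np.nonzero(np.diff(b))[0]; print(n,"y",t,"edges x",[(round((i-240)/4+.1,1),'up' if b[i+1] else 'dn') for i in e if i>20][:14])
    for x in (-24,-5,0,5):
        col=g[:,int(240+x*4)]; b=(col>210).astype(int); e=np.nonzero(np.diff(b))[0]; print(n,"x",x,"edges y",[round((240-i)/4,1) for i in e])
E
```

```text
8 y 22 edges x [(np.float64(-54.6), 'up'), (np.float64(12.6), 'dn')]
8 y 18 edges x [(np.float64(16.6), 'dn')]
8 y 5 edges x [(np.float64(-41.2), 'dn'), (np.float64(-40.2), 'up'), (np.float64(-39.2), 'dn'), (np.float64(-37.9), 'up'), (np.float64(-34.6), 'dn'), (np.float64(-33.6), 'up'), (np.float64(-30.6), 'dn'), (np.float64(-28.9), 'up'), (np.float64(-20.6), 'dn')]
8 y 0 edges x [(np.float64(-39.9), 'up'), (np.float64(-39.4), 'dn'), (np.float64(-37.9), 'up'), (np.float64(-34.6), 'dn'), (np.float64(-33.6), 'up'), (np.float64(-30.6), 'dn'), (np.float64(-28.6), 'up'), (np.float64(-20.9), 'dn')]
8 y -5 edges x [(np.float64(-41.2), 'dn'), (np.float64(-28.4), 'up'), (np.float64(-20.9), 'dn')]
8 y -20 edges x [(np.float64(-21.2), 'dn'), (np.float64(-20.4), 'up'), (np.float64(13.8), 'dn')]
8 y -25 edges x [(np.float64(-27.6), 'up'), (np.float64(-21.4), 'dn'), (np.float64(-20.4), 'up'), (np.float64(6.6), 'dn')]
8 x -24 edges y [np.float64(34.2), np.float64(-30.0)]
8 x -5 edges y [np.float64(31.2), np.float64(14.5), np.float64(-15.8), np.float64(-30.8)]
8 x 0 edges y [np.float64(30.0), np.flo
[... 762 characters left out ...]
(-47.9), 'dn'), (np.float64(-47.6), 'up'), (np.float64(-30.4), 'dn'), (np.float64(-29.4), 'up'), (np.float64(-21.9), 'dn'), (np.float64(-20.6), 'up'), (np.float64(12.6), 'dn')]
13 y -25 edges x [(np.float64(-28.2), 'up'), (np.float64(-22.2), 'dn'), (np.float64(-20.6), 'up'), (np.float64(6.6), 'dn')]
13 x -24 edges y [np.float64(35.8), np.float64(16.2), np.float64(15.0), np.float64(-22.0), np.float64(-22.8), np.float64(-30.8)]
13 x -5 edges y [np.float64(32.5), np.float64(16.2), np.float64(-16.5), np.float64(-30.8)]
13 x 0 edges y [np.float64(31.2), np.float64(16.2), np.float64(-16.5), np.float64(-28.2)]
13 x 5 edges y [np.float64(29.5), np.float64(16.2), np.float64(-16.5), np.float64(-25.8)]
```

The wrench has been pushed about 10° past the nut, which has stopped at 56° of turn, about 1.6 rad. The gap is forced open to about 32.5 mm. I'll swing the handle back to square, re-close the jaws and re-check tightness gently.

Emit:
send_rows(motion="0.1 -3 0 0 -0.03; 0.1 -6 -0.1 0 -0.07; 0.1 -8.3 -0.2 1 -0.07; 0.1 -8.3 -0.2 3 -0.07; 0.1 -8.3 -0.2 4.5 -0.07")

```text
clock: 27.6
eef_pos: [0.4118, -0.0194, 0.0262]
tool_rot: [0.912, 0.41, -0.003, -0.002]
ft_force: [0.1, 0.3, 0.3]
grip_width: 0.0385
grasp_force: 0.0
```

Emit:
send_rows(motion="0.1 0 0 1 0; 0.1 0 0 2.1 0; 0.1 0 0 2.1 0")

```text
clock: 27.9
eef_pos: [0.4129, -0.0188, 0.0051]
tool_rot: [0.912, 0.41, -0.003, -0.001]
ft_force: [-0.5, 0.2, -0.1]
grip_width: 0.0383
grasp_force: 0.0
```

Emit:
send_rows(motion="0.1 0 0.4 0 0; 0.1 0 0.8 0 0; 0.1 0 1.4 0 -0.04; 0.1 0 2 0 -0.08")

```text
clock: 28.3
eef_pos: [0.4302, -0.0324, 0.0071]
tool_rot: [0.894, 0.447, -0.001, -0.0]
ft_force: [-1.8, -0.2, 0.3]
grip_width: 0.0388
grasp_force: 1.0
```

Emit:
send_rows(motion="0.1 0.1 0.5 0 -0.03; 0.1 0.15 1 0 -0.06; 0.1 0.2 1.4 0 -0.09; 0.1 0.2 1.4 0 -0.09")

```text
clock: 28.7
eef_pos: [0.4434, -0.0394, 0.0072]
tool_rot: [0.874, 0.486, -0.0, 0.0]
ft_force: [0.1, 0.1, 0.3]
grip_width: 0.0384
grasp_force: 0.2
```

Emit:
send_rows(motion="0.1 0 -0.6 0 0; 0.1 0 -0.6 -3 0; 0.1 2 -0.6 -6 0; 0.1 6 -0.5 -6.5 0; 0.1 8 -0.5 -6.5 0")

```text
clock: 29.2
eef_pos: [0.4843, 0.0337, 0.0744]
tool_rot: [0.874, 0.487, 0.003, 0.001]
ft_force: [0.6, -0.4, -0.0]
grip_width: 0.0384
grasp_force: 0.0
```

```bash
sed -i 's/print("line".*/L_=np.round((L.reshape(2,2)-n\/2)*[s*1e3,-s*1e3],1); an=np.degrees(np.arctan2(-d[1],d[0]))%180; nn=[-np.sin(np.radians(an)),np.cos(np.radians(an))]; print("line",L_.tolist(),round(an,1),"off",round(float(L_[0]@nn),1))/' nutang.py; python3 nutang.py
```

```text
29.2 [0.48429544 0.03368973 0.07435915] 58.22588465811842
hex area mm2 742.64 ctr [250.72422708 249.08590973] edges mm [17.8 16.9 15.3 18.  16.1 14.9] edge angles mod60 [40.3 35.4 36.  37.1 35.  36.3] bearing corners [ 101.   35.  -25.  -80. -146.  155.]
line [[-46.8, -14.0], [1.6, 22.4]] 36.9 off 16.9
line [[-50.0, -13.0], [-26.0, -45.4]] 126.5 off 47.9
line [[-33.2, -3.6], [-10.6, -33.4]] 127.2 off 28.6
line [[-27.8, 0.4], [-5.2, -29.6]] 127.0 off 22.0
line [[-6.4, -24.6], [18.8, -5.4]] 37.3 off -15.7
line [[-38.4, 16.2], [-15.8, 26.4]] 24.3 off 30.6
line [[-31.4, -49.6], [-15.2, -38.2]] 35.1 off -22.5
line [[-30.2, -39.2], [-15.0, -27.8]] 36.9 off -13.2
line [[-32.0, -5.2], [-17.2, -25.0]] 126.8 off 28.7
line [[-24.8, 2.8], [1.6, 22.6]] 36.9 off 17.1
```

Emit:
send_rows(motion="1 1 -0.2 0 0.1; 1 2 -0.5 0.5 0.2; 1 2.56 -0.63 1.5 0.3; 1 2.56 -0.63 3 0.37; 1 2.56 -0.63 4.4 0.37")

```text
clock: 29.75
eef_pos: [0.489, 0.0571, 0.0276]
tool_rot: [0.948, 0.317, 0.0, 0.0]
ft_force: [-0.4, 0.6, -0.9]
grip_width: 0.0001
grasp_force: 0.0
```

Emit:
send_rows(motion="1 0 0 0.3 0; 1 0 0 0.7 0; 1 0 0 0.9 0; 1 0 0 0.9 0")

```text
clock: 30.15
eef_pos: [0.4889, 0.0566, 0.0201]
tool_rot: [0.948, 0.317, -0.0, 0.0]
ft_force: [-3.9, -0.3, 6.9]
grip_width: 0.0003
grasp_force: 3.8
```

Emit:
send_rows(motion="1 0 0 -0.6 0; 1 0.5 0 -0.6 0; 1 0.5 0 -0.3 0; 1 0.5 0 -0.15 0; 1 0.5 0 -0.15 0")

```text
clock: 30.65
eef_pos: [0.4949, 0.0601, 0.022]
tool_rot: [0.948, 0.317, 0.002, 0.0]
ft_force: [-2.3, 0.5, 11.8]
grip_width: 0.0002
grasp_force: 5.8
```

Emit:
send_rows(motion="1 0.3 0 0 0; 1 0.6 0 0 0; 1 0.9 0 0 0; 1 1.2 0 0 0; 1 1.4 0 0 0")

```text
clock: 31.15
eef_pos: [0.5056, 0.0676, 0.022]
tool_rot: [0.948, 0.317, 0.001, 0.001]
ft_force: [-2.7, -1.7, 12.2]
grip_width: -0.0
grasp_force: 6.5
```

Emit:
send_rows(motion="1 0 0 -0.6 0; 1 -1.4 0 -0.6 0; 1 -1.4 0 -0.6 0; 1 -1.4 0 -0.2 0; 1 -1.4 0 0 0")

```text
clock: 31.65
eef_pos: [0.4939, 0.0599, 0.0215]
tool_rot: [0.948, 0.317, 0.001, 0.0]
ft_force: [-7.6, -1.6, 25.9]
grip_width: -0.0002
grasp_force: 13.4
```

Emit:
send_rows(motion="1 0 0 0 0; 1 0.4 0 0 0; 1 0.8 0 0 0; 1 1.1 0 0 0; 1 1.4 0 0 0")

```text
clock: 32.15
eef_pos: [0.5049, 0.0677, 0.0218]
tool_rot: [0.948, 0.317, 0.0, 0.001]
ft_force: [-5.1, -3.5, 16.1]
grip_width: -0.0003
grasp_force: 8.4
```

Emit:
send_rows(motion="1 0 0 -0.6 0; 1 -1.4 0 -0.6 0; 1 -1.4 0 -0.6 0; 1 -1.4 0 -0.2 0; 1 -1.4 0 0 0")

```text
clock: 32.65
eef_pos: [0.494, 0.06, 0.0215]
tool_rot: [0.948, 0.317, 0.001, 0.0]
ft_force: [-7.4, -1.1, 28.0]
grip_width: 0.0002
grasp_force: 13.5
```

Emit:
send_rows(motion="1 0 0 0 0; 1 0.4 0 0 0; 1 0.8 0 0 0; 1 1.1 0 0 0; 1 1.4 0 0 0")

```text
clock: 33.15
eef_pos: [0.5035, 0.0669, 0.0218]
tool_rot: [0.948, 0.317, -0.001, 0.001]
ft_force: [-9.1, -5.2, 20.3]
grip_width: -0.0002
grasp_force: 10.4
```

Emit:
send_rows(motion="1 0 0 -0.6 0; 1 -1.4 0 -0.6 0; 1 -1.4 0 -0.6 0")

```text
clock: 33.45
eef_pos: [0.4922, 0.0595, 0.0258]
tool_rot: [0.948, 0.317, -0.001, -0.0]
ft_force: [-0.2, 0.4, -0.3]
grip_width: 0.0002
grasp_force: 0.0
```

```bash
python3 nutang.py
```

```text
33.45 [0.49218794 0.0595349  0.02576865] 36.97807807014157
hex area mm2 765.6400000000001 ctr [254.53085001 247.36899848] edges mm [17.8 17.3 15.6 17.6 17.3 15.4] edge angles mod60 [41.  34.7 36.1 40.7 34.7 36.6] bearing corners [ 100.   36.  -24.  -80. -143.  156.]
line [[-46.4, -15.4], [3.8, 21.4]] 36.2 off 15.0
line [[-25.6, -0.0], [-3.8, -30.0]] 126.0 off 20.7
line [[-6.6, -23.8], [19.2, -5.0]] 36.1 off -15.3
line [[-31.4, -4.2], [-18.6, -22.4]] 125.1 off 28.1
line [[-37.2, 15.6], [-13.2, 26.0]] 23.4 off 29.1
line [[13.8, -27.0], [23.0, -8.2]] 63.9 off -24.3
line [[-29.2, -49.6], [-8.8, -35.0]] 35.6 off -23.3
line [[-50.0, 1.2], [-36.4, 16.2]] 47.8 off 37.8
line [[-31.4, -41.0], [-14.4, -28.6]] 36.1 off -14.6
line [[-22.0, -5.0], [-8.2, -24.0]] 126.0 off 20.7
```

Emit:
send_rows(motion="1 0 0 -4 0; 0.1 -3 1 -5 -0.1; 0.1 -6 2.5 -5 -0.2; 0.1 -9 3.5 -5 -0.3; 0.1 -10.1 4.3 -5 -0.377")

```text
clock: 34.0
eef_pos: [0.4369, -0.0365, 0.076]
tool_rot: [0.872, 0.49, -0.001, -0.0]
ft_force: [0.4, -0.4, 0.3]
grip_width: 0.0384
grasp_force: 0.0
```

Emit:
send_rows(motion="0.1 0 0 2 0; 0.1 0 0 4 0; 0.1 0 0 6 0; 0.1 0 0 6.7 0; 0.1 0 0 6.7 0")

```text
clock: 34.5
eef_pos: [0.4378, -0.0351, 0.0083]
tool_rot: [0.872, 0.49, -0.001, -0.001]
ft_force: [-0.3, -0.0, -0.1]
grip_width: 0.0383
grasp_force: 0.0
```

Emit:
send_rows(motion="0.1 0 -0.3 0 0; 0.1 0 -0.5 0 0; 0.1 0 -0.6 0 0; 0.1 0 -0.6 0 0")

```text
clock: 34.9
eef_pos: [0.4336, -0.0321, 0.0099]
tool_rot: [0.872, 0.49, 0.0, 0.0]
ft_force: [-0.0, -0.1, 0.5]
grip_width: 0.0383
grasp_force: 0.0
```

Now small steps, watching force against motion.

Emit:
send_rows(motion="0.1 0 -0.1 0 0; 0.1 0 -0.2 0 0; 0.1 0 -0.2 0 0")

```text
clock: 35.2
eef_pos: [0.4314, -0.0312, 0.0094]
tool_rot: [0.872, 0.489, -0.0, -0.0]
ft_force: [-0.5, 0.5, 0.0]
grip_width: 0.0383
grasp_force: 0.0
```

Emit:
send_rows(motion="0.1 0 -0.1 0 0; 0.1 0 -0.1 0 0")

```text
clock: 35.4
eef_pos: [0.4305, -0.0306, 0.0093]
tool_rot: [0.872, 0.489, -0.0, -0.0]
ft_force: [0.4, -0.5, -0.2]
grip_width: 0.0382
grasp_force: 0.0
```

Emit:
send_rows(motion="0.1 0 -0.1 0 0; 0.1 0 -0.1 0 0")

```text
clock: 35.6
eef_pos: [0.4302, -0.0304, 0.0094]
tool_rot: [0.872, 0.489, 0.0, 0.0]
ft_force: [0.9, -0.4, -0.3]
grip_width: 0.0383
grasp_force: 0.6
```

Emit:
send_rows(motion="0.1 0 -0.1 0 0; 0.1 0 -0.1 0 0")

```text
clock: 35.8
eef_pos: [0.4296, -0.03, 0.0094]
tool_rot: [0.872, 0.489, 0.0, 0.001]
ft_force: [2.8, -2.3, -2.2]
grip_width: 0.0384
grasp_force: 1.4
```

Emit:
send_rows(motion="0.1 0 -0.1 0 0; 0.1 0 -0.1 0 0")

```text
clock: 36.0
eef_pos: [0.429, -0.0296, 0.0095]
tool_rot: [0.872, 0.489, 0.0, 0.001]
ft_force: [3.4, -4.1, -1.4]
grip_width: 0.0385
grasp_force: 2.3
```

Emit:
send_rows(motion="0.1 0 -0.1 0 0; 0.1 0 -0.1 0 0")

```text
clock: 36.2
eef_pos: [0.4284, -0.0291, 0.0096]
tool_rot: [0.872, 0.489, 0.001, 0.001]
ft_force: [3.9, -4.4, -0.5]
grip_width: 0.0386
grasp_force: 2.6
```

Emit:
send_rows(motion="0.1 0 -0.1 0 0; 0.1 0 -0.1 0 0")

```text
clock: 36.4
eef_pos: [0.4278, -0.0287, 0.0097]
tool_rot: [0.872, 0.489, 0.001, 0.001]
ft_force: [4.2, -3.7, -1.6]
grip_width: 0.0383
grasp_force: 2.8
```

Emit:
send_rows(motion="0.1 0 0.7 0 0; 0.1 0 0.7 -3 0; 0.1 2 0.5 -6 0; 0.1 6 0.5 -6.5 0; 0.1 8 0.5 -6.5 0")

```text
clock: 36.9
eef_pos: [0.4742, 0.0398, 0.076]
tool_rot: [0.872, 0.49, 0.002, -0.0]
ft_force: [0.5, -0.3, -0.5]
grip_width: 0.0386
grasp_force: 0.0
```

```bash
python3 nutang.py
python3 - <<'E'
from fit import *
m=vision.camera_model("wrist"); f=200/np.tan(np.radians(m["fov_y"])/2)
B=np.eye(4);B[:3,:3]=np.array([[-.053,.9986,0],[.9986,.053,0],[0,0,-1]]);B[:3,3]=[.54828,.003,.07068]
c=(f,m["cx"],m["cy"],B@np.array(m["hand_eye"]))
im=cv2.imread("pics/wr4.png"); s=.00025;n=800; gx=.5312+(np.arange(n)-400)*s; gy=.05-(np.arange(n)-400)*s
XX,YY=np.meshgrid(gx,gy); Q=(np.stack([XX,YY,np.full_like(XX,.006)],-1)-c[3][:3,3])@c[3][:3,:3]
rc=cv2.remap(im,(Q[...,0]/Q[...,2]*f+m["cx"]).astype(np.float32),(Q[...,1]/Q[...,2]*f+m["cy"]).astype(np.float32),1); cv2.imwrite("pics/plate.png",rc)
E=cv2.Canny(cv2.GaussianBlur(rc,(0,0),2),15,40)
for L in cv2.HoughLinesP(E,1,np.pi/1440,80,minLineLength=140,maxLineGap=12)[:,0]:
    d=L[2:]-L[:2]; print([round(gx[L[0]],3),round(gy[L[1]],3),round(gx[min(L[2],799)],3),round(gy[L[3]],3)],round(np.degrees(np.arctan2(-d[1],d[0]))%90,1),round(np.hypot(*d)*s*1e3))
E
```

```text
36.9 [0.47423166 0.03982958 0.0760088 ] 58.669411505107874
hex area mm2 741.7600000000001 ctr [249.95502588 248.61610224] edges mm [17.7 16.9 15.2 18.  16.5 15.2] edge angles mod60 [40.1 35.4 36.4 39.1 34.9 36.4] bearing corners [ 101.   36.  -25.  -79. -145.  156.]
line [[-47.8, -15.0], [3.0, 21.6]] 35.8 off 15.8
line [[-4.8, -22.8], [18.6, -5.8]] 36.0 off -15.6
line [[-50.0, -11.8], [-26.2, -45.8]] 125.0 off 47.7
line [[-30.8, -5.8], [-12.8, -30.8]] 125.8 off 28.4
line [[-25.4, -1.6], [-11.8, -21.0]] 125.0 off 21.7
line [[-37.2, 15.8], [-14.2, 25.8]] 23.5 off 29.3
line [[-16.8, -13.6], [-5.6, -29.6]] 125.0 off 21.6
line [[-30.4, -6.0], [-10.2, -34.2]] 125.6 off 28.2
line [[-31.6, -49.6], [-12.0, -36.2]] 34.4 off -23.1
line [[-46.6, -14.0], [-13.4, 10.0]] 35.9 off 16.0
line [[-13.4, 25.8], [1.2, 24.2]] 173.7 off -24.2
[np.float64(0.432), np.float64(0.123), np.float64(0.629), np.float64(0.134)] 3.0 197
[np.float64(0.466), np.float64(0.123), np.float64(0.483), np.float64(0.005)] 8.2 119
[np.float64(0.484), np.float64(0.004), np.float64(0.524), np.float64(0.01)] 8.0 40
[np.float64(0.586), np.float64(0.129), np.float64(0.601), np.float64(0.021)] 8.2 109
[np.float64(0.557), np.float64(0.015), np.float64(0.585), np.float64(-0.049)] 24.3 70
[np.float64(0.511), np.float64(0.102), np.float64(0.513), np.float64(0.062)] 2.5 40
[np.float64(0.558), np.float64(0.014), np.float64(0.601), np.float64(0.021)] 8.6 43
[np.float64(0.565), np.float64(-0.004), np.float64(0.585), np.float64(-0.05)] 24.1 50
```

Run:
```python
from prof import *
fs=sorted(glob.glob("pics/wr13*")); print(fs)
P=[([.926,.378,.001,0],[.47789,.03878,.07395],26),([.874,.487,.003,.001],[.48430,.03369,.07436],36.9),([.948,.317,-.001,0],[.49219,.05953,.02577],36.1),([.872,.490,.002,0],[.47423,.03983,.07601],35.9)]
for fn,(q,p,ps) in zip(fs,P):
    g=rect(cv2.imread(fn),q,p,np.radians(ps)).min(2).astype(float)
    G=[];W=[]
    for x in range(-6,9,2):
        col=g[:,240+x*4]; e=[(240-i-(col[i]-205)/(col[i]-col[i+1]))/4 for i in np.nonzero(np.diff((col>205).astype(int)))[0]]
        inn=[v for v in e if abs(v)<20]; out=[v for v in e if abs(v)>22]
        G.append(max(inn)-min(inn)); W.append(max(out)-min(out))
    print(fn,"gap",np.median(G).round(2),"head width at x0",np.round(W[3],2),"inner",round(max(inn),2),round(min(inn),2))
```

```text
['pics/wr13_1796175087.png', 'pics/wr13_1796175203.png', 'pics/wr13_1796175269.png', 'pics/wr13_1796175336.png']
pics/wr13_1796175087.png gap 32.64 head width at x0 59.5 inner 16.04 -16.59
pics/wr13_1796175203.png gap 32.39 head width at x0 59.16 inner 16.88 -15.49
pics/wr13_1796175269.png gap 30.35 head width at x0 57.84 inner 15.18 -15.16
pics/wr13_1796175336.png gap 30.88 head width at x0 57.67 inner 15.22 -15.61
```

Emit:
send_rows(motion="1 1 0.1 0 0.1; 1 2 0.3 0.5 0.2; 1 2.62 0.51 1.5 0.3; 1 2.62 0.51 3.5 0.379; 1 2.62 0.51 5 0.379")

```text
clock: 37.45
eef_pos: [0.4888, 0.0576, 0.023]
tool_rot: [0.949, 0.316, -0.001, -0.001]
ft_force: [-0.4, -0.2, -0.1]
grip_width: -0.0002
grasp_force: 0.0
```

Emit:
send_rows(motion="1 0 0 0 0; 1 0 0 0 0")

```text
clock: 37.65
eef_pos: [0.4893, 0.0573, 0.0239]
tool_rot: [0.949, 0.316, -0.001, -0.001]
ft_force: [0.1, 0.4, 0.0]
grip_width: 0.0001
grasp_force: 0.0
```

Emit:
send_rows(motion="1 0.2 0 -0.2 0; 1 0.45 0 -0.2 0; 1 0.45 0 0.1 0; 1 0.45 0 0.27 0; 1 0.45 0 0.27 0")

```text
clock: 38.15
eef_pos: [0.4944, 0.0601, 0.0222]
tool_rot: [0.949, 0.316, 0.001, 0.0]
ft_force: [0.3, 0.8, 3.8]
grip_width: 0.0001
grasp_force: 1.6
```

Emit:
send_rows(motion="1 0.3 0 0 0; 1 0.5 0 0 0; 1 0.5 0 0 0")

```text
clock: 38.45
eef_pos: [0.4973, 0.0621, 0.0221]
tool_rot: [0.949, 0.316, -0.001, 0.001]
ft_force: [-3.2, -3.0, 7.1]
grip_width: 0.0003
grasp_force: 3.7
```

Emit:
send_rows(motion="1 0.3 0 0 0; 1 0.6 0 0 0; 1 0.8 0 0 0; 1 0.8 0 0 0")

```text
clock: 38.85
eef_pos: [0.5026, 0.066, 0.022]
tool_rot: [0.949, 0.316, -0.002, 0.001]
ft_force: [-5.9, -5.6, 9.0]
grip_width: 0.0001
grasp_force: 4.9
```

Emit:
send_rows(motion="1 0 0 -0.6 0; 1 -1.3 0 -0.6 0; 1 -1.3 0 -0.6 0; 1 -1.3 0 -0.2 0; 1 -1.3 0 0 0")

```text
clock: 39.35
eef_pos: [0.4946, 0.0603, 0.0218]
tool_rot: [0.949, 0.316, 0.0, 0.0]
ft_force: [-5.5, -1.3, 18.0]
grip_width: -0.0003
grasp_force: 9.4
```

Emit:
send_rows(motion="1 0.3 0 0 0; 1 0.6 0 0 0; 1 0.6 0 0 0")

```text
clock: 39.65
eef_pos: [0.4984, 0.0631, 0.022]
tool_rot: [0.949, 0.316, -0.001, 0.001]
ft_force: [-3.2, -2.4, 8.9]
grip_width: 0.0002
grasp_force: 4.6
```

Emit:
send_rows(motion="1 0.3 0 0 0; 1 0.5 0 0 0; 1 0.5 0 0 0")

```text
clock: 39.95
eef_pos: [0.5016, 0.0654, 0.022]
tool_rot: [0.949, 0.316, -0.002, 0.001]
ft_force: [-6.1, -3.9, 11.1]
grip_width: -0.0003
grasp_force: 5.4
```

Emit:
send_rows(motion="1 0 0 -0.6 0; 1 -1.2 0 -0.6 0; 1 -1.2 0 -0.6 0")

```text
clock: 40.25
eef_pos: [0.4917, 0.0589, 0.0272]
tool_rot: [0.949, 0.316, -0.001, -0.0]
ft_force: [0.3, 0.9, -0.6]
grip_width: 0.0
grasp_force: 0.0
```

```bash
python3 nutang.py
python3 - <<'E'
from prof import *
o=bot.get_obs()
for fn,q,p,ps in ((sorted(glob.glob("pics/wr13*"))[-1],o["tool_rot"],o["eef_pos"],36.1),):
    g=rect(cv2.imread(fn),q,p,np.radians(ps)).min(2).astype(float); G=[]
    for x in range(-6,9,2):
        col=g[:,240+x*4]; e=[(240-i-(col[i]-205)/(col[i]-col[i+1]))/4 for i in np.nonzero(np.diff((col>205).astype(int)))[0]]
        inn=[v for v in e if abs(v)<20]; G.append(max(inn)-min(inn))
    print("gap",np.round(G,2))
E
```

```text
40.25 [0.49167126 0.05888201 0.02720521] 36.86622962516144
hex area mm2 765.7200000000001 ctr [254.39413885 247.36587787] edges mm [18.3 15.4 15.7 17.7 16.9 16.2] edge angles mod60 [35.4 34.5 36.7 40.1 35.4 36.4] bearing corners [  99.   32.  -23.  -80. -145.  156.]
line [[-45.6, -14.4], [3.8, 21.2]] 35.8 off 15.0
line [[-24.6, -1.0], [-0.2, -35.2]] 125.5 off 20.6
line [[-36.6, 16.2], [-13.2, 26.0]] 22.7 off 29.1
line [[-7.8, -24.4], [12.0, -10.4]] 35.3 off -15.4
line [[-49.8, 1.6], [-36.2, 16.4]] 47.4 off 37.8
line [[-26.2, -47.2], [-10.6, -36.2]] 35.2 off -23.5
line [[13.6, -27.2], [23.0, -8.2]] 63.7 off -24.3
line [[-12.0, 26.0], [2.2, 24.4]] 173.6 off -24.5
gap [30.35 30.36 30.38 30.33 30.34 30.32 30.34 30.25]
```

Emit:
send_rows(motion="1 0 0 -3 0; 1 -1 0 -7 0; 1 -3 0 -11 0; 1 -5 0 -15 0; 1 -5 0 -15 0")

```text
clock: 40.8
eef_pos: [0.4552, 0.0288, 0.1829]
tool_rot: [0.949, 0.316, 0.005, 0.001]
ft_force: [1.1, 0.3, -0.0]
grip_width: -0.0003
grasp_force: 0.0
```

Run:
```python
from h import *
im0=cv2.imread("pics/scene0.png")[:,:,::-1].astype(int); im,c=cam("scene"); d=(np.abs(im-im0).max(2)>40).astype(np.uint8)
for n in ("dish","cup","skewer_a"): print(n,[(np.round(b["rect"]),round(b["conf"],2)) for b in boxes_of("scene",n)[:2]])
print("dish diff",d[183:214,215:254].mean(),"cup diff",d[313:351,300:336].mean())
print(bot.get_obs()["clock"],bot.get_obs()["ft_force"].round(1)); print(workorder.job_done())
```

```text
dish [(array([233., 196.,  33.,  31.]), 0.78)]
cup [(array([318., 333.,  36.,  40.]), 0.96), (array([367., 268.,  29.,  70.]), 0.51)]
skewer_a [(array([412., 350.,  74.,  87.]), 0.95), (array([377., 360.,  63.,  72.]), 0.68)]
dish diff 0.0 cup diff 0.0
41.0 [-0.7  0.   1. ]
the job is handed in; nothing more can be done
None
```

The job is handed in at 41 s: the nut measures tight at about 1.61 rad, though I never felt a sharp force rise. I pushed the wrench about 10° past the stopped nut, which forced the jaws open, so I squared it and re-closed them twice, the last time after a gentle check push. The wrench is left snug on the nut and released; dish and cup are unmoved, and I did not check the skewers against their start position.

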